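# Make up a full tray of caliper pistons and stack the empty

## Task

Two part-filled trays of brake pistons lie in the long aluminium cradle with their open ends facing: slide the one with two pistons along until it butts against the one with a single piston, then push its two pistons across so that the other tray is full, all three standing wholly inside it. Slide the pistons, do not lift them. Then stack the emptied tray squarely and right way up on top of the pile of empty trays, leaving the full tray in the cradle against its end stop, and the pile and everything else on the bench where it was.

Things in the scene. Friction and masses are not known exactly. Their poses are not given: they have to be found in the camera images.
- cradle: fixed aluminium cradle for two trays in a line (sizes in mm). Origin: on the bench under the cradle's centre line; its y runs along the cradle, z up. Base plate 74 wide (x), 6 thick, from y = -161 to +169; trays rest on it at z = 6. Two lips along both sides, 3 thick, to z = 11, stand 1.3 clear of a tray's sides. End stop (to z = 22) at the +y end, its inner face at y = +160; the -y end is open
- receiver_mid (a point): tray to be filled: dark grey plastic lane tray, in mm 52 wide (x), 131 long (y), 20 tall, 3 floor, 4 walls, flat underside, one 44 lane, open at one end (mouth), end wall at the other; loose, 130-210 g. Point: tray centre, 10 above its underside. In the cradle near the end stop, its y along the cradle's; inner face of end wall at y = +61.5, mouth at y = -65.5. Holds one piston at the start; three fit with 7 to spare
- donor_mid (a point): tray to be emptied: dark grey plastic lane tray, in mm 52 wide (x), 131 long (y), 20 tall, 3 floor, 4 walls, flat underside, one 44 lane, open at one end (mouth), end wall at the other; loose, 130-210 g. Point: tray centre, 10 above its underside. In the cradle's open half, mouth (y = +65.5) facing the other's mouth, end wall at y = -65.5; gap between the trays 15 to 48 at the start. Holds two pistons. Slides along the cradle; butted, the centres are 131 apart
- pile2_mid (a point): upper of two like empty trays on a fixed plywood pad (70 by 150 by 10), left or right, nearer the robot than the cradle: dark grey plastic lane tray, in mm 52 wide (x), 131 long (y), 20 tall, 3 floor, 4 walls, flat underside, one 44 lane, open at one end (mouth), end wall at the other; loose, 130-210 g. Point: tray centre, 10 above its underside. The pile's top is 50 above the bench; the next tray rests flat on its wall tops, no interlock, either end forward
- piston1_mid (a point): a plain steel brake-caliper piston: an upright cup with its mouth up, 40 mm in diameter, 32 mm tall, 95 to 160 g, loose, standing on the lane floor (so it stands 15 mm proud of the tray walls). This point: its centre, 16 mm above its underside. It starts in the tray to be filled
- piston2_mid (a point): a plain steel brake-caliper piston: an upright cup with its mouth up, 40 mm in diameter, 32 mm tall, 95 to 160 g, loose, standing on the lane floor (so it stands 15 mm proud of the tray walls). This point: its centre, 16 mm above its underside. It starts in the tray to be emptied, the one nearer its mouth
- piston3_mid (a point): a plain steel brake-caliper piston: an upright cup with its mouth up, 40 mm in diameter, 32 mm tall, 95 to 160 g, loose, standing on the lane floor (so it stands 15 mm proud of the tray walls). This point: its centre, 16 mm above its underside. It starts in the tray to be emptied, the one farther from its mouth
- carton: bystander, fixed: open cardboard box 100 by 150 by 55 mm tall with rubber boots in it, on the other side from the pile. Origin: centre of its underside
- ratchet: bystander, loose: steel ratchet handle lying flat, 176 mm long (along its x), 24 mm tall. Origin: under its middle
- spanner: bystander, loose: steel spanner, 140 mm long (along its x), flat on the bench. Origin: under its middle
- extension: bystander, loose: steel socket extension bar, 180 mm long (along its x), 18 mm thick. Origin: under its middle
- spare_boot: bystander, loose: black rubber intake boot, 52 in diameter, 34 mm tall. Origin: centre of its underside
- cup: bystander, loose: white plastic cup, 74 in diameter, 85 mm tall. Origin: centre of its underside
- can: bystander, loose: grey can, 60 in diameter, 130 mm tall. Origin: centre of its underside
Mind the look-alikes: they are no part of the job. Leave any orange or purple look-alike of the part that bears piston2_mid alone. What is shaped like the part that bears donor_mid but orange or pink is not meant.

How it is judged:
On the way, in this order (a step that is already met when the one before it is completed fails the run):
1. the two trays are butted together in the cradle (gap under 4 mm) (y of donor_mid in the frame of receiver_mid above -0.135 m and z of donor_mid in the frame of cradle below 0.019 m), for 0.2 s.
2. all three pistons stand wholly inside the tray to be filled (y of piston1_mid in the frame of receiver_mid between -0.0455 and 0.05 m and x of piston1_mid in the frame of receiver_mid between -0.008 and 0.008 m and z of piston1_mid in the frame of receiver_mid between 0.005 and 0.013 m and angle between each of piston1_mid, piston2_mid, piston3_mid's own z axis and vertical below 0.12 rad and y of piston2_mid in the frame of receiver_mid between -0.0455 and 0.05 m and x of piston2_mid in the frame of receiver_mid between -0.008 and 0.008 m and z of piston2_mid in the frame of receiver_mid between 0.005 and 0.013 m and y of piston3_mid in the frame of receiver_mid between -0.0455 and 0.05 m and x of piston3_mid in the frame of receiver_mid between -0.008 and 0.008 m and z of piston3_mid in the frame of receiver_mid between 0.005 and 0.013 m), for 0.2 s.
At the end, for the whole second after the job is handed in: All three pistons upright on the filled tray's floor, none projecting from its mouth; that tray flat in the cradle within 12 mm of the end stop; the emptied tray right way up and flat on the pile's top tray, centres within 12 mm, lengthwise within 0.15 rad (either end forward) (all of step 2 and y of receiver_mid in the frame of cradle above 0.082 m and z of receiver_mid in the frame of cradle below 0.019 m and angle between receiver_mid's own z axis and vertical below 0.06 rad and horizontal distance between donor_mid and pile2_mid below 0.012 m and z of donor_mid in the frame of pile2_mid between 0.017 and 0.0235 m and angle between the y axis of donor_mid and the y axis of pile2_mid, either way round below 0.15 rad and angle between donor_mid's own z axis and vertical below 0.08 rad); the robot touches nothing.
It fails at once if a piston is lifted by more than 15 mm (height (world z) of any of piston1_mid, piston2_mid, piston3_mid above 0.04 m).
It fails at once if the pile of empty trays is shifted by more than 20 mm (distance of pile2_mid from where it was at the start of the episode above 0.02 m).
It fails at once if a bystander is moved by more than 25 mm (distance of any of ratchet, spanner, extension, spare_boot, cup, can from where it was at the start of the episode above 0.025 m).
It also fails if it takes over 51 s, if anything falls off the work surface, if the arm or the gripper's body presses on something with over 40 N, if the wrist force passes 120 N, or if a joint passes its speed limit or range.

## Robot

A 6-joint arm with a two-finger parallel gripper is mounted at the origin on the work surface. World frame = base frame: x ahead of the robot, y to its left, z up, the work surface at z = 0. Lengths are in m, angles in rad, forces in N, time in s.
With the tool pointing down it reaches from about 0.25 to 0.725 m from the base axis. Payload 4 kg.
Tool frame: the origin (TCP) lies at the very end of the fingers, on their centre line; the grasp point (between the pads) lies 19 mm behind it; x points along the fingers, z is the direction in which the jaws open and shut, and the axes are right-handed (so a half turn about x gives the same grasp; the last joint's range is limited). The gripper opens to 85 mm and grips with 20 to 120 N. Pads are 22 mm wide; open, the fingers measure 114 mm over their backs; the gripper's body (76 mm by 85 mm) begins 54 mm behind the grasp point. The pads swing forward as they close: fully open they stand 13 mm farther back than shut.
Start: joints at [1.288, 0.241, 0.005, 1.335, 0, 1.571], TCP at [0.14, 0.48, 0.208] pointing down, gripper open.
Joint ranges: [-2.72, 2.72], [-1.05, 1.87], [-1.09, 1.28], [-1.99, 2.15], [-1.42, 1.44], [-3.14, 3.14]. Speed limits (rad/s): [2.79, 2.79, 3.14, 3.14, 3.14, 3.14].

## Interface

Orientations are given as a unit quaternion [x, y, z, w].
In Python, from workcell import bot gives the robot as it stands.
- The arm moves only by the tool step_arm, never from a script. Its argument "series" is a list of rows, each an object of numbers: "x", "y", "z": the shift along the world's x, y, z in cm; "twist": the turn about the world's z in degrees; "jaw": the finger opening in cm, from 0 to 8.54. In form: [{"x": .., "y": .., "z": .., "twist": .., "jaw": ..}, ...]. A call has 1 to 10 rows; each row is the pose to reach, as a shift and turn from the pose measured when the call began; what a row does not reach only later rows make up. A row lasts 1/12 s, in which the tool goes at most 41.7 mm and 7.16 degrees, less where a joint would pass 70% of its speed; a pose out of reach is approached as far as the arm can. A call with a gripper value outside its range is refused whole. The fingers move at their own pace and stop on an object; the grip force is fixed at half the most. Time passes only in rows, so rows that repeat a pose let the fingers close. It gives the time, the measured TCP pose, the force and the opening at its end, in the units of the state.
- bot.get_obs(): the state, without advancing time (a new reading comes with each control period).
- bot.camera(name): name is "scene" or "top" or "wrist"; returns (picture, depth): 384x512x3 uint8, red, green, blue; 384x512 float32, m along the optical axis (not along the pixel's ray), 0 where there is no reading.
- bot.camera_info(name): a dict with "camera_matrix" (3x3 intrinsics, pixels), "R" (3x3) and "t" (3): a world point X has camera coordinates R X + t; the wrist camera has in their place "mount" (4x4, takes a point from camera to tool coordinates, whose origin is the TCP and whose axes are the tool frame's). Camera axes: x right, y down, z forward; pixel columns grow to the right and rows downward; lengths in m; the calibration is good to about 2 mm. A picture is of the moment at which its call begins: read the wrist's pose just before it. camera_info takes no time and is no camera call.
- bot.job_done(): hands the job in, once; it reports no verdict.
The state is a dict: "clock": time; "joint_pos": joint angles; "joint_vel": joint speeds; "tau": joint torques, N m; "eef_pos": TCP position; "tool_rot": TCP orientation; "ft_force": force on the tool from outside, world axes, zero at the start; "ft_torque": the same for the moment, N m; "grip_width": finger opening in m.
Only numpy, scipy, OpenCV 4.12 (cv2) and the standard library are available. Lean on these libraries where they do the work, as an engineer would, in place of code of your own. Each camera call takes 0.05 s, during which the arm holds its last target.

## Working session

There is one attempt and no reset: what is moved stays moved. The work goes in short steps, Python scripts to look and compute and a tool call to move; the robot and the scene stay as the last step left them, time stands still between calls to the robot, and variables do not carry over. Pictures are saved under pics/ and viewed, and the job is handed in when it is done.

Besides the shell and the picture viewer there is one more tool, called after "Request:" as name([rows], argument=value, ...), one row to a line, values as JSON. step_arm: Moves the arm, as the interface text tells. Its arguments: {"type":"object","properties":{"series":{"type":"array","items":{"type":"object","properties":{"x":{"type":"number"},"y":{"type":"number"},"z":{"type":"number"},"twist":{"type":"number"},"jaw":{"type":"number"}}}}},"required":["series"]}

```bash
mkdir -p pics
cat > h.py <<'E'
import numpy as np, cv2
from workcell import bot
def snap(name,fn):
    o=bot.get_obs(); im,d=bot.camera(name); cv2.imwrite(f'pics/{fn}.png',im[:,:,::-1]); np.savez(f'pics/{fn}.npz',im=im,d=d,p=o['eef_pos'],q=o['tool_rot'])
    return im,d,o
def cloud(name,d,o=None):
    ci=bot.camera_info(name);K=np.array(ci['camera_matrix'])
    v,u=np.mgrid[:d.shape[0],:d.shape[1]]
    P=np.stack([(u-K[0,2])/K[0,0]*d,(v-K[1,2])/K[1,1]*d,d],-1)
    if name=='wrist':
        from scipy.spatial.transform import Rotation as R
        M=np.array(ci['mount']);P=P@M[:3,:3].T+M[:3,3]
        P=P@R.from_quat(o['tool_rot']).as_matrix().T+np.array(o['eef_pos'])
    else:
        P=(P-np.array(ci['t']))@np.array(ci['R'])
    P[d==0]=np.nan
    return P
E
python3 - <<'E'
from h import *
for n in ['scene','top']:
    im,d,o=snap(n,n+'0')
print({k:np.round(v,3) for k,v in o.items()})
E
```

```text
{'clock': np.float64(0.05), 'joint_pos': array([1.288, 0.241, 0.004, 1.335, 0.   , 1.571]), 'joint_vel': array([-0.   , -0.002, -0.001,  0.001, -0.   , -0.001]), 'tau': array([ 2.0000e-03, -3.7350e+01,  2.5329e+01,  1.1000e-02,  0.0000e+00,
        0.0000e+00]), 'eef_pos': array([0.139, 0.48 , 0.208]), 'tool_rot': array([-0.425,  0.566,  0.424,  0.565]), 'ft_force': array([-0.41 ,  0.455, -0.082]), 'ft_torque': array([-0.046, -0.034,  0.018]), 'grip_width': np.float64(0.086)}
```

View pics/scene0.png

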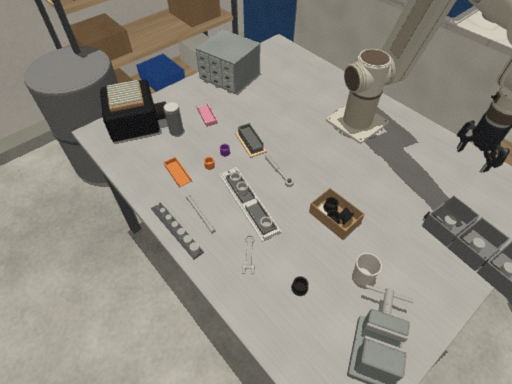

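View pics/top0.png

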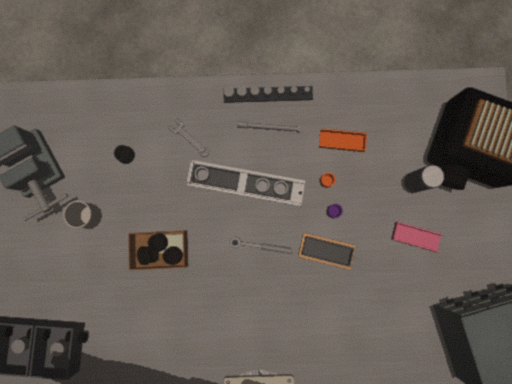

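The top view shows the cradle at u 187–305, v 162–204. The single-piston tray is on the left and the two-piston tray on the right. The pile is near (327,251).

Run:
```python
from h import *
z=np.load('pics/top0.npz');im,d=z['im'],z['d']
P=cloud('top',d)
for n,(u,v) in dict(pis1=(202,173),pa=(263,185),pb=(281,187),cr0=(190,163),cr1=(303,203),bench=(220,220),pile=(327,251),boot=(124,154)).items(): print(n,np.round(P[v,u],4))
c=im[150:280,175:365,::-1];cv2.imwrite('pics/crop0.png',cv2.resize(c,None,fx=4.2,fy=4.2,interpolation=cv2.INTER_CUBIC))
K=bot.camera_info('top');print(K)
```

```text
pis1 [0.654  0.1432 0.0191]
pa [ 0.6149 -0.0286  0.0178]
pb [ 0.6077 -0.0792  0.0177]
cr0 [0.6829 0.176  0.0236]
cr1 [ 0.5616 -0.1409  0.0041]
bench [ 0.5203  0.0968 -0.001 ]
pile [ 0.426  -0.1985  0.0327]
boot [0.7175 0.3685 0.0077]
{'camera_matrix': array([[402.99837298,   0.        , 259.71677943],
       [  0.        , 402.99837298, 191.65125766],
       [  0.        ,   0.        ,   1.        ]]), 'R': array([[-0.02877467, -0.99956801, -0.0059851 ],
       [-0.99497439,  0.02921589, -0.09577266],
       [ 0.09590614,  0.0031992 , -0.99538524]]), 't': array([-0.00147173,  0.5955443 ,  1.09737887])}
```

View pics/crop0.png

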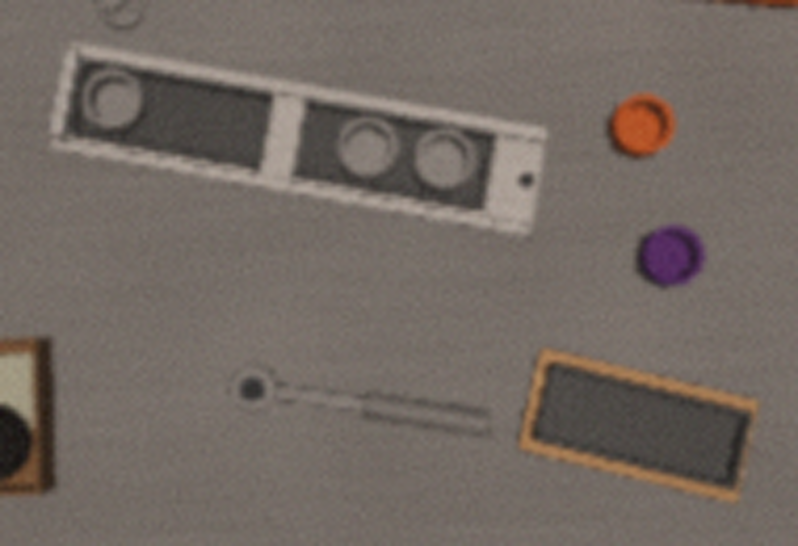

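Run:
```python
from h import *
from scipy.spatial.transform import Rotation as R
o=bot.get_obs();M=R.from_quat(o['tool_rot']).as_matrix();print(M.round(3));
print(np.degrees(np.arctan2(M[1,2],M[0,2])))
ci=bot.camera_info('wrist');print(ci)
```

```text
[[-0.001 -0.96   0.279]
 [-0.002  0.279  0.96 ]
 [-1.     0.    -0.002]]
73.79541337061954
{'camera_matrix': array([[317.72366052,   0.        , 259.91841827],
       [  0.        , 317.72366052, 192.41570443],
       [  0.        ,   0.        ,   1.        ]]), 'mount': array([[-1.98548954e-04, -3.09370074e-01,  9.50941701e-01,
        -1.65593096e-01],
       [ 6.14565767e-04, -9.50941578e-01, -3.09369905e-01,
         7.91023039e-02],
       [ 9.99999791e-01,  5.22991145e-04,  3.78936712e-04,
         3.16822039e-04],
       [ 0.00000000e+00,  0.00000000e+00,  0.00000000e+00,
         1.00000000e+00]])}
```

Request:
step_arm([
  {"x": 46,"y": -45,"z": 4,"twist": -86},
  {"x": 46,"y": -45,"z": 4,"twist": -86},
  {"x": 46,"y": -45,"z": 4,"twist": -86},
  {"x": 46,"y": -45,"z": 4,"twist": -86},
  {"x": 46,"y": -45,"z": 4,"twist": -86},
  {"x": 46,"y": -45,"z": 4,"twist": -86},
  {"x": 46,"y": -45,"z": 4,"twist": -86},
  {"x": 46,"y": -45,"z": 4,"twist": -86},
  {"x": 46,"y": -45,"z": 4,"twist": -86},
  {"x": 46,"y": -45,"z": 4,"twist": -86},
])

```text
$.series[0]: bad value
```

Request:
step_arm([
  {"x": 3,"y": -3,"z": 0.5,"twist": -6,"jaw": 8.5},
])

```text
clock: 0.18
eef_pos: [0.1654, 0.4533, 0.2109]
tool_rot: [-0.396, 0.587, 0.396, 0.585]
ft_force: [1.8, 0.9, -0.3]
grip_width: 0.0848
```

Request:
step_arm([
  {"x": 43,"y": -42,"z": 4,"twist": -80,"jaw": 8.5},
  {"x": 43,"y": -42,"z": 4,"twist": -80,"jaw": 8.5},
  {"x": 43,"y": -42,"z": 4,"twist": -80,"jaw": 8.5},
  {"x": 43,"y": -42,"z": 4,"twist": -80,"jaw": 8.5},
  {"x": 43,"y": -42,"z": 4,"twist": -80,"jaw": 8.5},
  {"x": 43,"y": -42,"z": 4,"twist": -80,"jaw": 8.5},
  {"x": 43,"y": -42,"z": 4,"twist": -80,"jaw": 8.5},
  {"x": 43,"y": -42,"z": 4,"twist": -80,"jaw": 8.5},
  {"x": 43,"y": -42,"z": 4,"twist": -80,"jaw": 8.5},
  {"x": 43,"y": -42,"z": 4,"twist": -80,"jaw": 8.5},
])

```text
clock: 1.02
eef_pos: [0.4667, 0.158, 0.2391]
tool_rot: [0.027, 0.708, -0.025, 0.706]
ft_force: [1.1, 1.6, 0.1]
grip_width: 0.0852
```

Request:
step_arm([
  {"x": 3.2,"y": -3,"z": 0.5,"twist": -4,"jaw": 8.5},
  {"x": 6.5,"y": -6,"z": 1,"twist": -7.5,"jaw": 8.5},
  {"x": 9.7,"y": -9.2,"z": 1,"twist": -7.5,"jaw": 8.5},
  {"x": 13,"y": -12.5,"z": 1,"twist": -7.5,"jaw": 8.5},
  {"x": 13,"y": -12.5,"z": 1,"twist": -7.5,"jaw": 8.5},
])

```text
clock: 1.43
eef_pos: [0.5994, 0.0286, 0.2476]
tool_rot: [0.074, 0.704, -0.073, 0.702]
ft_force: [-0.3, 0.5, -0.6]
grip_width: 0.0848
```

Run:
```python
from h import *
im,d,o=snap('wrist','w1');print(o['eef_pos'],o['tool_rot'],o['joint_vel'].round(3))
```

```text
[0.59943876 0.02863897 0.24758902] [ 0.07392221  0.7041513  -0.07322399  0.70238501] [-0.198  0.251  0.373  0.167  0.038 -0.206]
```

View pics/w1.png

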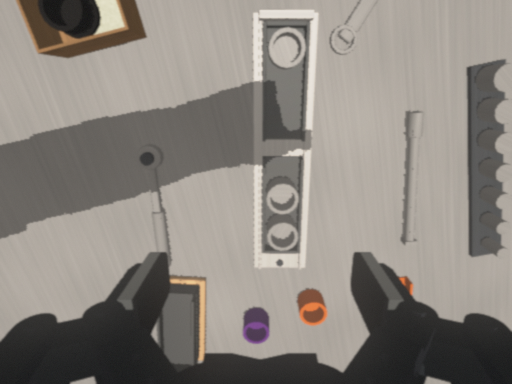

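The wrist view shows the cradle at columns 253–318, with piston1 at (287,47), piston2 at (283,198) and piston3 at (283,237). The end wall of the two-piston tray is near row 252. I'll take a settled picture and measure from that.

Run:
```python
from h import *
im,d,o=snap('wrist','w2');print(o['eef_pos'],o['joint_vel'].round(3))
P=cloud('wrist',d,o)
for n,(u,v) in dict(p1=(287,47),p2=(283,198),p3=(283,237),bench=(220,100),b2=(350,200),stop=(285,15),mid=(287,147),endplate=(262,261)).items(): print(n,P[v,u].round(4))
c=im[0:280,235:335,::-1];cv2.imwrite('pics/w2c.png',cv2.resize(c,None,fx=2.1,fy=2.1,interpolation=cv2.INTER_CUBIC))
x,y,zz=P[...,0],P[...,1],P[...,2]
roi=np.zeros(d.shape,bool);roi[0:275,245:325]=1
h,e=np.histogram(zz[roi],bins=np.arange(-.004,.05,.002));print(list(zip((e[:-1]*1e3).round(),h)))
# piston rings
for n,(u,v) in dict(p1=(287,47),p2=(283,198),p3=(283,237)).items():
    v0,v1,u0,u1=max(v-24,0),v+24,u-24,u+24
    Q=P[v0:v1,u0:u1].reshape(-1,3);Q=Q[Q[:,2]>.036]
    (cx,cy),r=cv2.minEnclosingCircle(Q[:,:2].astype(np.float32)); print(n,len(Q),cx,cy,r,Q[:,2].mean())
# pca walls direction
s=roi&(zz>.02)&(zz<.03)
(c,sz,a)=cv2.minAreaRect(np.stack([x[s],y[s]],-1).astype(np.float32));print(c,sz,a)
```

```text
[0.59998608 0.02791559 0.24702216] [ 0.057 -0.05  -0.092  0.01   0.026  0.052]
p1 [0.6557 0.144  0.0177]
p2 [ 0.6175 -0.0331  0.0191]
p3 [ 0.607  -0.0892  0.0174]
bench [5.647e-01 1.036e-01 5.000e-04]
b2 [ 0.7067 -0.061   0.0017]
stop [0.6591 0.1758 0.0206]
mid [0.6354 0.0296 0.0068]
endplate [ 0.5699 -0.1262  0.006 ]
[(np.float64(-4.0), np.int64(37)), (np.float64(-2.0), np.int64(3281)), (np.float64(0.0), np.int64(3613)), (np.float64(2.0), np.int64(75)), (np.float64(4.0), np.int64(1791)), (np.float64(6.0), np.int64(2479)), (np.float64(8.0), np.int64(3362)), (np.float64(10.0), np.int64(1417)), (np.float64(12.0), np.int64(242)), (np.float64(14.0), np.int64(195)), (np.float64(16.0), np.int64(914)), (np.float64(18.0), np.int64(302)), (np.float64(20.0), np.int64(384)), (np.float64(22.0), np.int64(396)), (np.float64(24.0), np.int64(1009)), (np.float64(26.0), np.int64(827)), (np.float64(28.0), np.int64(100)), (np.float64(30.0), np.int64(71)), (np.float64(32.0), np.int64(86)), (np.float64(34.0), np.int64(87)), (np.float64(36.0), np.int64(89)), (np.float64(38.0), np.int64(167)), (np.float64(40.0), np.int64(868)), (np.float64(42.0), np.int64(121)), (np.float64(44.0), np.int64(0)), (np.float64(46.0), np.int64(0)), (np.float64(48.0), np.int64(0))]
p1 511 0.6519712805747986 0.14240528643131256 0.01994447410106659 0.04095813594582648
p2 385 0.612199068069458 -0.030969873070716858 0.026377884671092033 0.0404714640441306
p3 361 0.6064488291740417 -0.07013820856809616 0.02658136747777462 0.04035330734763676
(0.6290162205696106, 0.03739470988512039) (0.29515960812568665, 0.059204667806625366) 77.7461166381836
```

View pics/w2c.png

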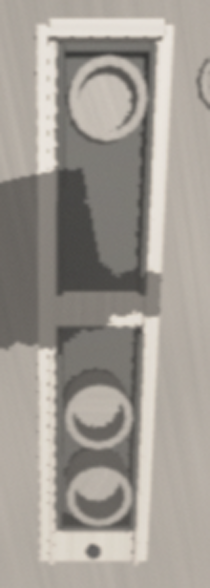

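```bash
cat > g.py <<'E'
from h import *
import sys
def load(fn):
    z=np.load(f'pics/{fn}.npz');return z['im'],cloud('wrist',z['d'],dict(eef_pos=z['p'],tool_rot=z['q'])),z
E
python3 - <<'E'
from g import *
im,P,z=load('w2')
roi=np.zeros(P.shape[:2],bool);roi[0:275,245:325]=1
zz=P[...,2]
# refine direction with left/right lip? use bands
for a in [77.75]:
    t=np.radians(a);ey=np.array([np.cos(t),np.sin(t)]);ex=np.array([ey[1],-ey[0]])
    X=P[...,:2]@ex;Y=P[...,:2]@ey
    s=roi&(zz>.0235)&(zz<.0285)
    h,e=np.histogram(Y[s],bins=np.arange(-.02-.13,.36,.004));print([(int(round(1e3*q)),n) for q,n in zip(e,h) if n])
    for lo,hi in [(-.11,-.02),(.06,.12),(.12,.18)]:
        m=s&(Y>lo-.13*0)&(Y<hi); print(lo,hi,np.percentile(X[m],[1,25,50,75,99]).round(4))
        h,e=np.histogram(X[m],bins=np.arange(.55,.68,.002));print([(int(round(1e3*q)),n) for q,n in zip(e,h) if n])
    m=roi&(zz>.019)&(zz<.0235)&(Y>.28);h,e=np.histogram(Y[m],bins=np.arange(.28,.34,.002));print([(int(round(1e3*q)),n) for q,n in zip(e,h) if n])
    m=roi&(zz>.004)&(zz<.008);h,e=np.histogram(Y[m],bins=np.arange(-.04,.36,.004));print('base',[(int(round(1e3*q)),n) for q,n in zip(e,h) if n])
    for p in [(0.65197,.1424)]: print('p1',p@ex,p@ey)
# pistons: fit fixed radius 20mm circle to outer rim at z>.039
from scipy.optimize import least_squares
for n,(u,v) in dict(p1=(287,47),p2=(283,198),p3=(283,237)).items():
    Q=P[max(v-24,0):v+24,u-24:u+24].reshape(-1,3);Q=Q[(Q[:,2]>.039)&(Q[:,2]<.044)][:,:2]
    c=np.median(Q,0)
    f=least_squares(lambda p:np.hypot(*(Q-p[:2]).T)-p[2],[*c,.018],loss='soft_l1',f_scale=.001)
    print(n,f.x.round(4),'cr',f.x[:2]@ex,f.x[:2]@ey)
E
```

```text
[(22, np.int64(95)), (26, np.int64(32)), (30, np.int64(17)), (34, np.int64(15)), (38, np.int64(40)), (42, np.int64(27)), (46, np.int64(20)), (50, np.int64(19)), (54, np.int64(21)), (58, np.int64(20)), (62, np.int64(24)), (66, np.int64(25)), (70, np.int64(41)), (74, np.int64(20)), (78, np.int64(18)), (82, np.int64(17)), (86, np.int64(19)), (90, np.int64(34)), (94, np.int64(28)), (98, np.int64(24)), (102, np.int64(21)), (106, np.int64(20)), (110, np.int64(22)), (114, np.int64(25)), (118, np.int64(28)), (122, np.int64(37)), (126, np.int64(24)), (130, np.int64(25)), (134, np.int64(20)), (138, np.int64(23)), (142, np.int64(23)), (146, np.int64(22)), (150, np.int64(17)), (174, np.int64(15)), (178, np.int64(21)), (182, np.int64(21)), (186, np.int64(24)), (190, np.int64(23)), (194, np.int64(21)), (198, np.int64(23)), (202, np.int64(18)), (206, np.int64(26)), (210, np.int64(21)), (214, np.int64(28)), (218, np.int64(20)), (222, np.int64(25)), (226, np.int64(21)), (230, np.int64(20)), (234, np.int64(27)), (238, np.int64(24)), (242, np.int64(25)), (246, np.int64(27)), (250, np.int64(25)), (254, 
[... 296 characters left out ...]
p.int64(8))]Traceback (most recent call last):
  File "<stdin>", line 12, in <module>
    return _quantile_unchecked(
        a, q, axis, out, overwrite_input, method, keepdims, weights)
    return _ureduce(a,
                    func=_quantile_ureduce_func,
    ...<5 lines>...
                    overwrite_input=overwrite_input,
                    method=method)
    r = func(a, **kwargs)
    result = _quantile(arr,
                       quantiles=q,
    ...<2 lines>...
                       out=out,
                       weights=wgt)
    slices_having_nans = np.isnan(arr[-1, ...])
                                  ~~~^^^^^^^^^
IndexError: index -1 is out of bounds for axis 0 with size 0
```

```bash
cat > m.py <<'E'
from g import *
from scipy.optimize import least_squares
im,P,z=load('w2')
roi=np.zeros(P.shape[:2],bool);roi[0:275,245:325]=1
zz=P[...,2]
t=np.radians(77.75);ey=np.array([np.cos(t),np.sin(t)]);ex=np.array([ey[1],-ey[0]])
X=P[...,:2]@ex;Y=P[...,:2]@ey
s=roi&(zz>.0235)&(zz<.0285)
for lo,hi in [(.03,.06),(.10,.145),(.18,.22),(.25,.29)]:
        m=s&(Y>lo)&(Y<hi); 
        h,e=np.histogram(X[m],bins=np.arange(.55,.68,.002));print(lo,[(int(round(1e3*q)),int(n)) for q,n in zip(e,h) if n])
m=roi&(zz>.019)&(zz<.0235)&(Y>.30);h,e=np.histogram(Y[m],bins=np.arange(.30,.34,.001));print('stop',[(int(round(1e3*q)),int(n)) for q,n in zip(e,h) if n])
m=s&(Y>.295)&(Y<.31);h,e=np.histogram(Y[m],bins=np.arange(.29,.34,.001));print('rec end',[(int(round(1e3*q)),int(n)) for q,n in zip(e,h) if n])
m=s&(Y<.04);h,e=np.histogram(Y[m],bins=np.arange(.0,.04,.001));print('don end',[(int(round(1e3*q)),int(n)) for q,n in zip(e,h) if n])
m=roi&(zz>.004)&(zz<.008);h,e=np.histogram(Y[m],bins=np.arange(-.04,.36,.004));print('base',[(int(round(1e3*q)),int(n)) for q,n in zip(e,h) if n])
for n,(u,v) in dict(p1=(287,47),p2=(283,198),p3=(283,237)).items():
    Q=P[max(v-24,0):v+24,u-24:u+24].reshape(-1,3);Q=Q[(Q[:,2]>.039)&(Q[:,2]<.044)][:,:2]
    c=np.median(Q,0)
    f=least_squares(lambda p:np.hypot(*(Q-p[:2]).T)-p[2],[*c,.018],loss='soft_l1',f_scale=.001)
    print(n,f.x.round(4),'cr',f.x[:2]@ex,f.x[:2]@ey)
E
python3 m.py
```

```text
0.03 [(580, 12), (582, 28), (584, 20), (588, 2), (592, 1), (594, 2), (596, 1), (598, 3), (600, 1), (602, 3), (604, 2), (606, 4), (608, 2), (610, 2), (612, 1), (614, 5), (616, 2), (618, 4), (620, 3), (622, 5), (628, 6), (630, 31), (632, 24)]
0.1 [(580, 33), (582, 43), (584, 54), (586, 1), (588, 2), (590, 2), (592, 1), (594, 3), (596, 1), (598, 2), (600, 2), (602, 1), (604, 2), (606, 2), (608, 1), (610, 2), (612, 1), (614, 2), (616, 1), (618, 1), (620, 3), (622, 1), (628, 15), (630, 59), (632, 35)]
0.18 [(582, 70), (584, 35), (628, 33), (630, 58), (632, 32)]
0.25 [(580, 39), (582, 50), (584, 27), (586, 2), (588, 1), (592, 4), (594, 1), (596, 4), (598, 2), (602, 1), (604, 1), (610, 1), (614, 1), (616, 2), (618, 5), (620, 10), (628, 45), (630, 63), (632, 33)]
stop [(300, 1), (301, 37), (302, 2), (308, 8), (309, 60), (310, 53), (311, 56), (312, 51), (313, 53), (314, 50), (315, 53), (316, 56), (317, 46)]
rec end [(295, 6), (296, 7), (297, 7), (298, 7), (299, 7), (300, 8), (301, 38), (302, 52), (303, 43), (304, 47), (305, 46)]
don end [(22, 17), (23, 23), (24, 29), (25, 26), (26, 20), (27, 
[... 511 characters left out ...]
 (144, 39), (148, 49), (152, 151), (156, 154), (160, 159), (164, 157), (168, 156), (172, 110), (176, 48), (180, 48), (184, 42), (188, 41), (192, 42), (196, 46), (200, 56), (204, 46), (208, 45), (212, 48), (216, 47), (220, 49), (224, 46), (228, 45), (232, 55), (236, 43), (240, 55), (244, 45), (248, 57), (252, 53), (256, 53), (260, 49), (264, 42), (268, 48), (272, 48), (276, 40), (280, 46), (284, 47), (288, 45), (292, 41), (296, 47), (300, 52), (304, 49), (308, 51), (312, 39), (316, 20)]
p1 [0.6519 0.1424 0.0176] cr 0.6068824976976803 0.2774471450903661
p2 [ 0.6154 -0.0252  0.0176] cr 0.6067667088160572 0.10596155725174217
p3 [ 0.6061 -0.0756  0.0176] cr 0.6083262709900451 0.054708971834205145
```

Request:
step_arm([
  {"x": 0,"y": -4,"z": 0,"twist": 0,"jaw": 0},
  {"x": -0.7,"y": -8,"z": -3,"twist": 0,"jaw": 0},
  {"x": -0.7,"y": -12,"z": -4,"twist": 0,"jaw": 0},
  {"x": -0.7,"y": -16,"z": -6,"twist": 0,"jaw": 0},
  {"x": -0.7,"y": -16,"z": -9,"twist": 0,"jaw": 0},
  {"x": -0.7,"y": -16,"z": -12,"twist": 0,"jaw": 0},
  {"x": -0.7,"y": -16,"z": -15,"twist": 0,"jaw": 0},
  {"x": -0.7,"y": -16,"z": -17,"twist": 0,"jaw": 0},
  {"x": -0.7,"y": -16,"z": -18,"twist": 0,"jaw": 0},
  {"x": -0.7,"y": -16,"z": -18,"twist": 0,"jaw": 0},
])

```text
clock: 2.37
eef_pos: [0.5885, -0.1286, 0.0642]
tool_rot: [0.074, 0.707, -0.072, 0.699]
ft_force: [-0.4, -0.0, -0.9]
grip_width: 0.0
```

Run:
```python
from h import *
im,d,o=snap('wrist','w3');print(o['eef_pos'],o['grip_width'])
P=cloud('wrist',d,o);np.save('pics/P3.npy',P)
```

```text
[ 0.58846887 -0.12857143  0.06420955] 1.3440348101658797e-05
```

View pics/w3.png

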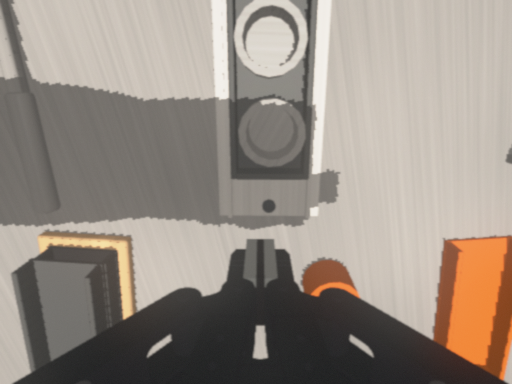

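Run:
```python
from h import *
z=np.load('pics/w3.npz');P=np.load('pics/P3.npy');im=z['im'].astype(int)
t=np.radians(77.75);ey=np.array([np.cos(t),np.sin(t)]);ex=np.array([ey[1],-ey[0]])
m=(im[...,0]>150)&(im[...,1]<120)&(im[...,2]<80);m[:,420:]=0
Q=P[m];Q=Q[~np.isnan(Q[:,0])];A=np.stack([Q[:,:2]@ex,Q[:,:2]@ey,Q[:,2]],-1)
print(A.min(0),A.max(0))
w=P[(P[...,2]>.0235)&(P[...,2]<.0285)];A=np.stack([w[:,:2]@ex,w[:,:2]@ey],-1);A=A[(abs(A[:,0]-.607)<.03)]
print(np.percentile(A,[1,2,5,95,99],axis=0)); h,e=np.histogram(A[:,1],bins=np.arange(.0,.06,.002));print(h)
h,e=np.histogram(A[A[:,1]>.04][:,0],bins=np.arange(.574,.64,.002));print(h)
p=z['p'];print(p[:2]@ex,p[:2]@ey)
```

```text
[ 0.62287557 -0.08157061  0.00701788] [0.67461641 0.01250393 0.136777  ]
[[0.5820371  0.02216409]
 [0.58220832 0.02236982]
 [0.58254239 0.02327466]
 [0.63324686 0.12136769]
 [0.63375713 0.12586077]]
[  0   0   0   0   0   0   0   0   0   0  13 221 262  66  39  30  37  38
  38  69  61  51  46  46  43  48  48  47  45]
[  0   0   0  22 480 526  14   0   0  25  20  15  16  17  15   8   9   9
  10   9  16  14  19  33  29   0   0  71 527 447   2   0   0]
0.602350073318548 -0.0007840500461516974
```

Run:
```python
from g import *
im,P,z=load('w2');im=im.astype(int)
t=np.radians(77.75);ey=np.array([np.cos(t),np.sin(t)]);ex=np.array([ey[1],-ey[0]])
for n,(u0,u1,v0,v1) in dict(orange=(290,335,282,330),purple=(238,275,302,350)).items():
    Q=P[v0:v1,u0:u1].reshape(-1,3);Q=Q[(Q[:,2]>.02)&(Q[:,2]<.06)];A=np.stack([Q[:,:2]@ex,Q[:,:2]@ey,Q[:,2]],-1)
    print(n,len(A),np.percentile(A,[2,50,98],axis=0).round(4).tolist())
```

```text
orange 460 [[0.6373, -0.0892, 0.0207], [0.6564, -0.0702, 0.0304], [0.6746, -0.0523, 0.0332]]
purple 457 [[0.5561, -0.1243, 0.0205], [0.574, -0.1028, 0.0303], [0.5929, -0.0864, 0.0332]]
```

Request:
step_arm([
  {"x": 0.5,"y": -0.1,"z": -2.5,"twist": 0,"jaw": 0},
  {"x": 0.5,"y": -0.1,"z": -5,"twist": 0,"jaw": 0},
  {"x": 0.5,"y": -0.1,"z": -5,"twist": 0,"jaw": 0},
  {"x": 0.6,"y": 0.4,"z": -5,"twist": 0,"jaw": 0},
  {"x": 0.7,"y": 0.9,"z": -5,"twist": 0,"jaw": 0},
  {"x": 0.8,"y": 1.3,"z": -5,"twist": 0,"jaw": 0},
  {"x": 0.9,"y": 1.7,"z": -5,"twist": 0,"jaw": 0},
  {"x": 1.0,"y": 2.1,"z": -5,"twist": 0,"jaw": 0},
  {"x": 1.1,"y": 2.5,"z": -5,"twist": 0,"jaw": 0},
  {"x": 1.1,"y": 2.8,"z": -5,"twist": 0,"jaw": 0},
])

```text
clock: 3.25
eef_pos: [0.6018, -0.1009, 0.0171]
tool_rot: [0.074, 0.705, -0.073, 0.701]
ft_force: [-0.1, -2.2, 1.8]
grip_width: -0.0
```

Request:
step_arm([
  {"x": 0.0,"y": 0.3,"z": 0,"twist": 0,"jaw": 0},
  {"x": 0.1,"y": 0.5,"z": 0,"twist": 0,"jaw": 0},
  {"x": 0.1,"y": 0.6,"z": 0,"twist": 0,"jaw": 0},
  {"x": 0.1,"y": 0.7,"z": 0,"twist": 0,"jaw": 0},
  {"x": 0.1,"y": 0.7,"z": 0,"twist": 0,"jaw": 0},
])

```text
clock: 3.67
eef_pos: [0.6029, -0.0939, 0.0172]
tool_rot: [0.074, 0.705, -0.073, 0.701]
ft_force: [1.0, -0.7, 1.5]
grip_width: 0.0002
```

Run:
```python
from h import *
im,d,o=snap('wrist','w4');print(o['eef_pos'],o['ft_force'])
im,d,o=snap('top','t4')
cv2.imwrite('pics/t4c.png',cv2.resize(im[140:230,175:325,::-1],None,fx=5,fy=5,interpolation=cv2.INTER_CUBIC))
```

```text
[ 0.60289945 -0.09391122  0.01720788] [ 1.04480876 -0.6802753   1.4598111 ]
```

View pics/t4c.png

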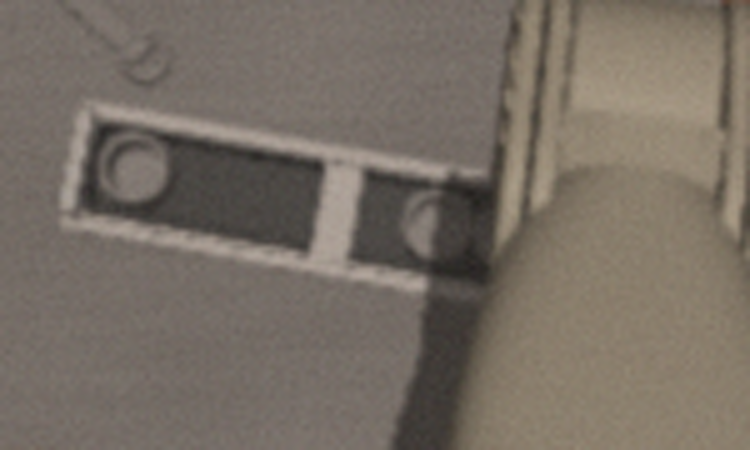

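View pics/w4.png

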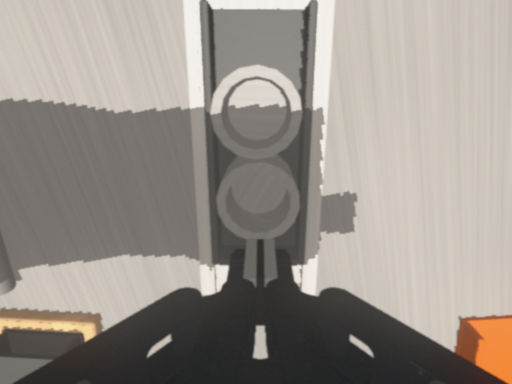

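```bash
cat > m2.py <<'E'
from g import *
fn=sys.argv[1]
im,P,z=load(fn)
t=np.radians(77.75);ey=np.array([np.cos(t),np.sin(t)]);ex=np.array([ey[1],-ey[0]])
X=P[...,:2]@ex;Y=P[...,:2]@ey;zz=P[...,2]
s=(zz>.0235)&(zz<.0285)&(abs(X-.608)<.028)
h,e=np.histogram(Y[s],bins=np.arange(0,.33,.003));print([(int(round(1e3*q)),int(n)) for q,n in zip(e,h)])
s&=(abs(X-.608)>.022)
h,e=np.histogram(X[s],bins=np.arange(.576,.64,.002));print([(int(round(1e3*q)),int(n)) for q,n in zip(e,h)])
s=(zz>.0385)&(zz<.044)&(abs(X-.608)<.025)
h,e=np.histogram(Y[s],bins=np.arange(0,.33,.004));print('rim',[(int(round(1e3*q)),int(n)) for q,n in zip(e,h) if n])
s=(zz>.004)&(zz<.0075)&(abs(X-.608)<.015)
h,e=np.histogram(Y[s],bins=np.arange(-.03,.33,.003));print('base',[(int(round(1e3*q)),int(n)) for q,n in zip(e,h) if n])
p=z['p'];print('tcp',p[:2]@ex,p[:2]@ey,p[2])
E
python3 m2.py w4
```

```text
[(0, 0), (3, 0), (6, 0), (9, 0), (12, 0), (15, 0), (18, 0), (21, 91), (24, 165), (27, 74), (30, 77), (33, 74), (36, 74), (39, 76), (42, 78), (45, 85), (48, 165), (51, 147), (54, 126), (57, 107), (60, 106), (63, 102), (66, 91), (69, 90), (72, 100), (75, 103), (78, 112), (81, 140), (84, 107), (87, 96), (90, 161), (93, 141), (96, 125), (99, 117), (102, 110), (105, 118), (108, 118), (111, 137), (114, 133), (117, 135), (120, 136), (123, 126), (126, 128), (129, 130), (132, 133), (135, 139), (138, 137), (141, 143), (144, 141), (147, 148), (150, 129), (153, 2), (156, 0), (159, 0), (162, 0), (165, 0), (168, 0), (171, 0), (174, 0), (177, 0), (180, 0), (183, 0), (186, 0), (189, 0), (192, 0), (195, 0), (198, 0), (201, 0), (204, 0), (207, 0), (210, 0), (213, 0), (216, 0), (219, 0), (222, 0), (225, 0), (228, 0), (231, 0), (234, 0), (237, 0), (240, 0), (243, 0), (246, 0), (249, 0), (252, 0), (255, 0), (258, 0), (261, 0), (264, 0), (267, 0), (270, 0), (273, 0), (276, 0), (279, 0), (282, 0), (285, 0), (288, 0), (291, 0), (294, 0), (297, 0), (300, 0), (303, 0), (306, 0), (309, 0), (312, 0), (315, 0), (318, 0), (321, 0), (324, 0)]
[(576, 0), (578, 0), (580, 32), (582, 985), (584, 1104), (586, 0), (588, 0), (590, 0), (592, 0), (594, 0), (596, 0), (598, 0), (600, 0), (602, 0), (604, 0), (606, 0), (608, 0), (610, 0), (612, 0), (614, 0), (616, 0), (618, 0), (620, 0), (622, 0), (624, 0), (626, 0), (628, 0), (630, 1144), (632, 964), (634, 10), (636, 0), (638, 0)]
rim [(44, 131), (48, 358), (52, 225), (56, 182), (60, 162), (64, 158), (68, 168), (72, 190), (76, 287), (80, 378), (84, 146), (88, 422), (92, 269), (96, 234), (100, 207), (104, 214), (108, 219), (112, 246), (116, 329), (120, 493), (124, 82)]
base [(27, 1), (30, 1), (126, 1), (129, 3), (132, 2), (135, 3), (138, 5), (141, 1), (144, 4), (147, 1), (150, 6), (153, 338), (156, 200)]
tcp 0.6090979581581657 0.036148833639033956 0.017207880398876482
```

The push missed the tray. Lag in the descent let the finger cross over the end wall, so it came down inside the tray. The tray's end is still at 22 mm and piston3 was pushed about 9 mm. I'll lift out, back off and descend fully before pushing again.

Request:
step_arm([
  {"x": 0,"y": -0.1,"z": 0,"twist": 0,"jaw": 0},
  {"x": 0,"y": -0.1,"z": 1,"twist": 0,"jaw": 0},
  {"x": 0,"y": -0.1,"z": 2.5,"twist": 0,"jaw": 0},
  {"x": 0,"y": -0.1,"z": 3.5,"twist": 0,"jaw": 0},
  {"x": 0,"y": -0.1,"z": 3.5,"twist": 0,"jaw": 0},
  {"x": -0.9,"y": -3.8,"z": 3.5,"twist": 0,"jaw": 0},
  {"x": -0.9,"y": -3.8,"z": 3.5,"twist": 0,"jaw": 0},
  {"x": -0.9,"y": -3.8,"z": 1.5,"twist": 0,"jaw": 0},
  {"x": -0.9,"y": -3.8,"z": -0.3,"twist": 0,"jaw": 0},
  {"x": -0.9,"y": -3.8,"z": -0.3,"twist": 0,"jaw": 0},
])

```text
clock: 4.6
eef_pos: [0.5906, -0.1316, 0.0104]
tool_rot: [0.074, 0.708, -0.073, 0.699]
ft_force: [-1.8, -0.8, -0.2]
grip_width: -0.0004
```

```bash
python3 - <<'E'
from h import *
im,d,o=snap('wrist','w5');print(o['eef_pos'],o['ft_force'])
E
python3 m2.py w5
```

```text
[ 0.59055801 -0.13164468  0.0103896 ] [-1.83144843 -0.81990216 -0.21002502]
[(0, 0), (3, 0), (6, 0), (9, 0), (12, 0), (15, 0), (18, 0), (21, 404), (24, 568), (27, 94), (30, 98), (33, 104), (36, 104), (39, 102), (42, 108), (45, 104), (48, 171), (51, 153), (54, 138), (57, 140), (60, 125), (63, 133), (66, 145), (69, 140), (72, 136), (75, 152), (78, 157), (81, 130), (84, 161), (87, 156), (90, 145), (93, 153), (96, 154), (99, 163), (102, 165), (105, 175), (108, 175), (111, 50), (114, 0), (117, 0), (120, 0), (123, 0), (126, 0), (129, 0), (132, 0), (135, 0), (138, 0), (141, 0), (144, 0), (147, 0), (150, 0), (153, 0), (156, 0), (159, 0), (162, 0), (165, 0), (168, 0), (171, 0), (174, 0), (177, 0), (180, 0), (183, 0), (186, 0), (189, 0), (192, 0), (195, 0), (198, 0), (201, 0), (204, 0), (207, 0), (210, 0), (213, 0), (216, 0), (219, 0), (222, 0), (225, 0), (228, 0), (231, 0), (234, 0), (237, 0), (240, 0), (243, 0), (246, 0), (249, 0), (252, 0), (255, 0), (258, 0), (261, 0), (264, 0), (267, 0), (270, 0), (273, 0), (276, 0), (279, 0), (282, 0), (285, 0), (288, 0), (291, 0), (294, 0), (297, 0), (300, 0), (303, 0), (306, 0), (309, 0), (312, 0), (315, 0), (318, 0), (321, 0), (324, 0)]
[(576, 0), (578, 0), (580, 5), (582, 772), (584, 917), (586, 0), (588, 0), (590, 0), (592, 0), (594, 0), (596, 0), (598, 0), (600, 0), (602, 0), (604, 0), (606, 0), (608, 0), (610, 0), (612, 0), (614, 0), (616, 0), (618, 0), (620, 0), (622, 0), (624, 0), (626, 0), (628, 0), (630, 955), (632, 819), (634, 28), (636, 0), (638, 0)]
rim [(0, 65), (4, 137), (8, 51), (44, 243), (48, 443), (52, 278), (56, 238), (60, 228), (64, 225), (68, 242), (72, 291), (76, 423), (80, 459), (84, 215), (88, 576), (92, 347), (96, 314), (100, 296), (104, 315), (108, 19)]
base [(-15, 5), (-12, 98), (-9, 132), (-6, 174), (-3, 187), (0, 245), (3, 244), (6, 249), (9, 260), (12, 210), (27, 2), (36, 1), (87, 2)]
tcp 0.6050437225698141 -0.0033440504824707143 0.010389603498078596
```

View pics/w5.png

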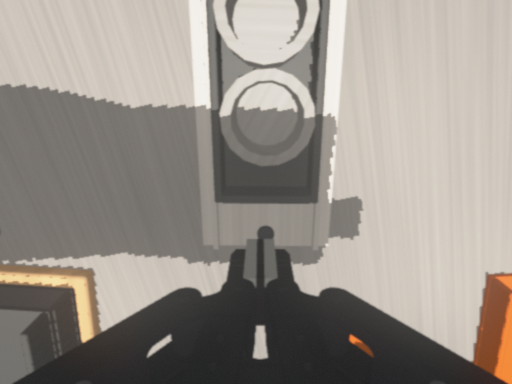

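Request:
step_arm([
  {"x": 0.4,"y": 0.4,"z": 0.3,"twist": 0,"jaw": 0},
  {"x": 0.5,"y": 0.8,"z": 0.3,"twist": 0,"jaw": 0},
  {"x": 0.6,"y": 1.2,"z": 0.3,"twist": 0,"jaw": 0},
  {"x": 0.65,"y": 1.6,"z": 0.3,"twist": 0,"jaw": 0},
  {"x": 0.75,"y": 2.0,"z": 0.3,"twist": 0,"jaw": 0},
  {"x": 0.8,"y": 2.4,"z": 0.3,"twist": 0,"jaw": 0},
  {"x": 0.9,"y": 2.8,"z": 0.3,"twist": 0,"jaw": 0},
  {"x": 1.0,"y": 3.2,"z": 0.3,"twist": 0,"jaw": 0},
  {"x": 1.05,"y": 3.5,"z": 0.3,"twist": 0,"jaw": 0},
  {"x": 1.05,"y": 3.5,"z": 0.3,"twist": 0,"jaw": 0},
])

```text
clock: 5.48
eef_pos: [0.602, -0.0959, 0.0149]
tool_rot: [0.074, 0.707, -0.072, 0.699]
ft_force: [0.4, -0.4, -0.3]
grip_width: 0.0002
```

```bash
python3 - <<'E'
from h import *
im,d,o=snap('wrist','w6');print(o['eef_pos'],o['ft_force'])
E
python3 m2.py w6 | grep -v '^\[(576'
```

```text
[ 0.60202562 -0.09594093  0.01494391] [ 0.40634841 -0.36928053 -0.29659943]
[(0, 0), (3, 0), (6, 0), (9, 0), (12, 0), (15, 0), (18, 0), (21, 88), (24, 181), (27, 84), (30, 74), (33, 71), (36, 83), (39, 81), (42, 79), (45, 87), (48, 140), (51, 175), (54, 126), (57, 114), (60, 110), (63, 99), (66, 105), (69, 95), (72, 99), (75, 108), (78, 114), (81, 136), (84, 110), (87, 107), (90, 161), (93, 137), (96, 135), (99, 123), (102, 114), (105, 114), (108, 131), (111, 134), (114, 142), (117, 151), (120, 150), (123, 130), (126, 133), (129, 141), (132, 136), (135, 145), (138, 150), (141, 148), (144, 152), (147, 154), (150, 9), (153, 0), (156, 0), (159, 0), (162, 0), (165, 0), (168, 0), (171, 0), (174, 0), (177, 0), (180, 0), (183, 0), (186, 0), (189, 0), (192, 0), (195, 0), (198, 0), (201, 0), (204, 0), (207, 0), (210, 0), (213, 0), (216, 0), (219, 0), (222, 0), (225, 0), (228, 0), (231, 0), (234, 0), (237, 0), (240, 0), (243, 0), (246, 0), (249, 0), (252, 0), (255, 0), (258, 0), (261, 0), (264, 0), (267, 0), (270, 0), (273, 0), (276, 0), (279, 0), (282, 0), (285, 0), (288, 0), (291, 0), (294, 0), (297, 0), (300, 0), (303, 0), (306, 0), (309, 0), (312, 0), (315, 0), (318, 0), (321, 0), (324, 0)]
rim [(44, 175), (48, 377), (52, 241), (56, 190), (60, 179), (64, 168), (68, 169), (72, 189), (76, 271), (80, 411), (84, 209), (88, 442), (92, 283), (96, 243), (100, 214), (104, 222), (108, 220), (112, 266), (116, 336), (120, 525), (124, 91)]
base [(126, 2), (129, 4), (132, 3), (135, 5), (138, 3), (141, 6), (144, 1), (147, 3), (150, 7), (153, 179)]
tcp 0.6086746894755543 0.03397993629338876 0.014943914656980258
```

View pics/w6.png

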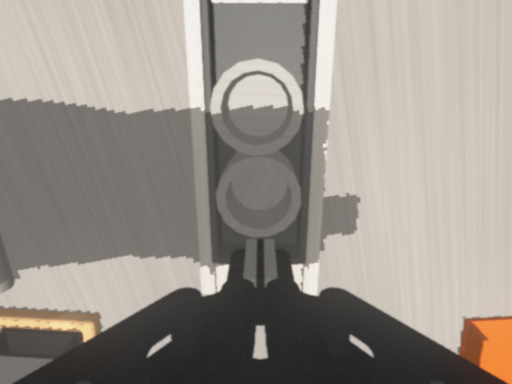

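Run:
```python
from h import *
from scipy.spatial.transform import Rotation as R
for fn in ['w5','w6']:
    z=np.load(f'pics/{fn}.npz');ci=bot.camera_info('wrist');K=ci['camera_matrix'];M=np.array(ci['mount'])
    for p in ([0,0,0],[0,.011,0],[0,-.011,0],[-.02,.011,0]):
        c=M[:3,:3].T@(np.array(p)-M[:3,3]);uv=K@c;print(fn,p,(uv[:2]/uv[2]).round(1),c[2].round(4), 'depth there',z['d'][int(uv[1]/uv[2]),int(uv[0]/uv[2])])
    print(z['d'][225:275:4,250].round(4))
im=[np.load(f'pics/{f}.npz')['im'][180:300,190:330,::-1] for f in ('w5','w6')]
cv2.imwrite('pics/cmp.png',cv2.resize(np.hstack(im),None,fx=2.8,fy=2.8,interpolation=cv2.INTER_CUBIC))
```

```text
w5 [0, 0, 0] [259.2 235.3] 0.1822 depth there 0.184632
w5 [0, 0.011, 0] [259.2 217.5] 0.1788 depth there 0.18359087
w5 [0, -0.011, 0] [259.2 252.4] 0.1856 depth there 0.14187422
w5 [-0.02, 0.011, 0] [259.1 232.9] 0.1598 depth there 0.18348826
[0.1864 0.1871 0.1873 0.1866 0.1513 0.1459 0.1423 0.1392 0.1359 0.1323
 0.1303 0.127  0.1241]
w6 [0, 0, 0] [259.2 235.3] 0.1822 depth there 0.15289204
w6 [0, 0.011, 0] [259.2 217.5] 0.1788 depth there 0.16630052
w6 [0, -0.011, 0] [259.2 252.4] 0.1856 depth there 0.13989918
w6 [-0.02, 0.011, 0] [259.1 232.9] 0.1598 depth there 0.1519882
[0.1554 0.1529 0.1529 0.1893 0.1514 0.1482 0.1429 0.1398 0.1361 0.1335
 0.1314 0.1279 0.1241]
```

View pics/cmp.png

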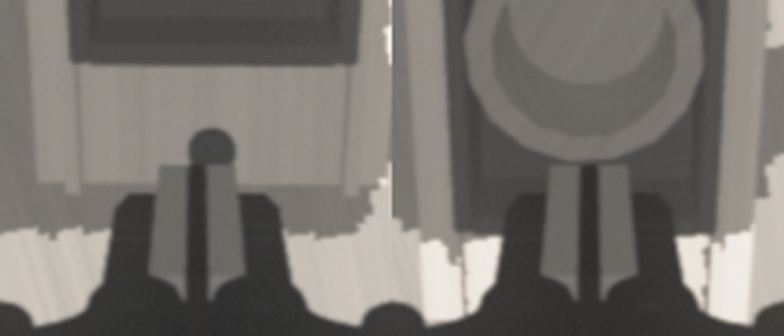

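Run:
```python
from h import *
ci=bot.camera_info('wrist');K=ci['camera_matrix'];M=np.array(ci['mount'])
for fn in ['w2','w3']:
    z=np.load(f'pics/{fn}.npz');d=z['d'];v,u=np.mgrid[:384,:512]
    P=np.stack([(u-K[0,2])/K[0,0]*d,(v-K[1,2])/K[1,1]*d,d],-1)@M[:3,:3].T+M[:3,3]
    s=(d>0)&(P[...,0]<.02)&(P[...,0]>-.2)&(abs(P[...,2])<.08)&(abs(P[...,1])<.06)
    Q=P[s]; 
    print(fn,len(Q),Q.max(0),Q.min(0))
    for lo in np.arange(-.1,.02,.01):
        m=(Q[:,0]>lo)&(Q[:,0]<lo+.01)
        if m.sum(): print(round(lo,3),m.sum(),'y',np.percentile(Q[m,1],[2,98]).round(3),'|z|',np.percentile(abs(Q[m,2]),[2,98]).round(3))
```

```text
w2 31505 [-0.03520859  0.0189807   0.07513705] [-0.11254277 -0.01188759 -0.07419173]
-0.1 7924 y [-0.005  0.018] |z| [0.003 0.071]
-0.09 7426 y [-0.007  0.014] |z| [0.039 0.072]
-0.08 1559 y [0.    0.014] |z| [0.042 0.063]
-0.07 1871 y [-0.009  0.012] |z| [0.042 0.056]
-0.06 1599 y [-0.01   0.012] |z| [0.042 0.056]
-0.05 1209 y [-0.01   0.012] |z| [0.042 0.055]
-0.04 234 y [-0.01   0.011] |z| [0.042 0.047]
w3 33430 [-0.02587898  0.0191502   0.06024485] [-0.11267361 -0.01183616 -0.05957822]
-0.1 8712 y [-0.001  0.018] |z| [0.004 0.051]
-0.09 5954 y [-0.008  0.017] |z| [0.004 0.043]
-0.08 5889 y [-0.008  0.014] |z| [0.002 0.036]
-0.07 1710 y [-0.009  0.014] |z| [0.    0.028]
-0.06 732 y [-0.007  0.012] |z| [0.    0.013]
-0.05 730 y [0.007 0.012] |z| [0.    0.013]
-0.04 591 y [0.007 0.012] |z| [0.    0.013]
-0.03 94 y [0.007 0.012] |z| [0.    0.011]
```

The gripper points in the depth image show the real fingertip about 25 mm above the reported TCP when shut. So both passes ran above the end wall, and the first one rubbed the top of piston3. I'll back off and descend that much further, watching the force.

Request:
step_arm([
  {"x": 0,"y": 0,"z": 1,"twist": 0,"jaw": 0},
  {"x": -0.85,"y": -3.9,"z": 1,"twist": 0,"jaw": 0},
  {"x": -0.85,"y": -3.9,"z": 1,"twist": 0,"jaw": 0},
  {"x": -0.85,"y": -3.9,"z": 0,"twist": 0,"jaw": 0},
  {"x": -0.85,"y": -3.9,"z": -1,"twist": 0,"jaw": 0},
  {"x": -0.85,"y": -3.9,"z": -1.7,"twist": 0,"jaw": 0},
  {"x": -0.85,"y": -3.9,"z": -2.3,"twist": 0,"jaw": 0},
  {"x": -0.85,"y": -3.9,"z": -2.3,"twist": 0,"jaw": 0},
])

```text
clock: 6.2
eef_pos: [0.5917, -0.1342, -0.0106]
tool_rot: [0.074, 0.709, -0.072, 0.698]
ft_force: [-0.2, 0.5, -0.1]
grip_width: -0.0001
```

```bash
python3 - <<'E'
from h import *
im,d,o=snap('wrist','w7');print(o['eef_pos'],o['ft_force'])
im,d,o=snap('scene','s7')
cv2.imwrite('pics/s7c.png',cv2.resize(im[150:280,170:330,::-1],None,fx=4.5,fy=4.5,interpolation=cv2.INTER_CUBIC))
E
python3 m2.py w7 | grep -v '^\[(576'
```

```text
[ 0.59172429 -0.13415902 -0.01058686] [-0.1748792   0.50548546 -0.10992182]
[(0, 158), (3, 132), (6, 21), (9, 0), (12, 0), (15, 0), (18, 0), (21, 505), (24, 751), (27, 129), (30, 135), (33, 130), (36, 141), (39, 141), (42, 139), (45, 148), (48, 201), (51, 225), (54, 200), (57, 188), (60, 170), (63, 171), (66, 181), (69, 192), (72, 197), (75, 204), (78, 245), (81, 185), (84, 219), (87, 230), (90, 209), (93, 209), (96, 211), (99, 243), (102, 193), (105, 0), (108, 0), (111, 0), (114, 0), (117, 0), (120, 0), (123, 0), (126, 0), (129, 0), (132, 0), (135, 0), (138, 0), (141, 0), (144, 0), (147, 0), (150, 0), (153, 0), (156, 0), (159, 0), (162, 0), (165, 0), (168, 0), (171, 0), (174, 0), (177, 0), (180, 0), (183, 0), (186, 0), (189, 0), (192, 0), (195, 0), (198, 0), (201, 0), (204, 0), (207, 0), (210, 0), (213, 0), (216, 0), (219, 0), (222, 0), (225, 0), (228, 0), (231, 0), (234, 0), (237, 0), (240, 0), (243, 0), (246, 0), (249, 0), (252, 0), (255, 0), (258, 0), (261, 0), (264, 0), (267, 0), (270, 0), (273, 0), (276, 0), (279, 0), (282, 0), (285, 0), (288, 0), (291, 0), (294, 0), (297, 0), (300, 0), (303, 0), (306, 0), (309, 0), (312, 0), (315, 0), (318, 0), (321, 0), (324, 0)]
rim [(0, 225), (4, 227), (44, 205), (48, 643), (52, 419), (56, 348), (60, 323), (64, 326), (68, 346), (72, 397), (76, 536), (80, 775), (84, 410), (88, 834), (92, 511), (96, 455), (100, 119)]
base [(-9, 9), (-6, 115), (-3, 150), (0, 268), (3, 314), (6, 304), (9, 319), (12, 212), (27, 4), (30, 1), (33, 2), (36, 1), (39, 1), (84, 3), (87, 1)]
tcp 0.606716934456957 -0.005553684920996521 -0.01058686086768728
```

View pics/s7c.png

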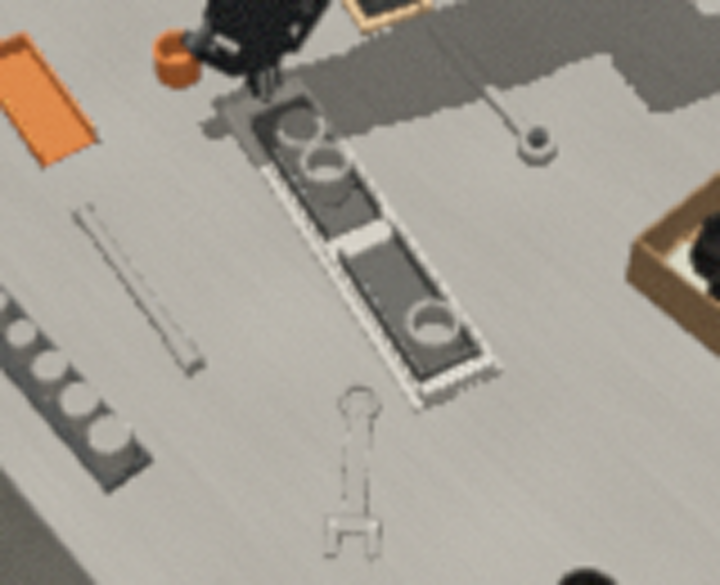

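View pics/w7.png

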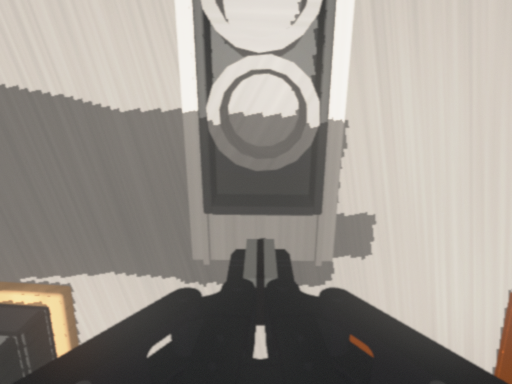

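Request:
step_arm([
  {"x": 0.2,"y": 0.5,"z": 0,"twist": 0,"jaw": 0},
  {"x": 0.3,"y": 1.0,"z": 0,"twist": 0,"jaw": 0},
  {"x": 0.4,"y": 1.4,"z": 0,"twist": 0,"jaw": 0},
  {"x": 0.5,"y": 1.8,"z": 0,"twist": 0,"jaw": 0},
  {"x": 0.6,"y": 2.1,"z": 0,"twist": 0,"jaw": 0},
  {"x": 0.65,"y": 2.4,"z": 0,"twist": 0,"jaw": 0},
  {"x": 0.7,"y": 2.8,"z": 0,"twist": 0,"jaw": 0},
  {"x": 0.8,"y": 3.1,"z": 0,"twist": 0,"jaw": 0},
  {"x": 0.85,"y": 3.4,"z": 0,"twist": 0,"jaw": 0},
  {"x": 0.9,"y": 3.6,"z": 0,"twist": 0,"jaw": 0},
])

```text
clock: 7.13
eef_pos: [0.6023, -0.0985, -0.0086]
tool_rot: [0.074, 0.708, -0.072, 0.699]
ft_force: [-1.2, -2.4, 2.6]
grip_width: -0.0001
```

```bash
python3 - <<'E'
from h import *
im,d,o=snap('wrist','w8');print(o['eef_pos'],o['ft_force'])
E
python3 m2.py w8 | grep -v '^\[(576'
```

```text
[ 0.60228192 -0.09854398 -0.00859294] [-1.20891436 -2.35836387  2.62198588]
[(0, 0), (3, 0), (6, 0), (9, 0), (12, 0), (15, 0), (18, 0), (21, 0), (24, 0), (27, 0), (30, 0), (33, 0), (36, 129), (39, 22), (42, 571), (45, 674), (48, 115), (51, 116), (54, 111), (57, 127), (60, 116), (63, 128), (66, 120), (69, 207), (72, 232), (75, 182), (78, 164), (81, 149), (84, 142), (87, 154), (90, 162), (93, 161), (96, 154), (99, 174), (102, 164), (105, 170), (108, 172), (111, 191), (114, 206), (117, 197), (120, 187), (123, 178), (126, 183), (129, 193), (132, 232), (135, 271), (138, 356), (141, 144), (144, 0), (147, 0), (150, 0), (153, 0), (156, 0), (159, 0), (162, 0), (165, 0), (168, 0), (171, 0), (174, 0), (177, 0), (180, 0), (183, 0), (186, 0), (189, 0), (192, 0), (195, 0), (198, 0), (201, 0), (204, 0), (207, 0), (210, 0), (213, 0), (216, 0), (219, 0), (222, 0), (225, 0), (228, 0), (231, 0), (234, 0), (237, 0), (240, 0), (243, 0), (246, 0), (249, 0), (252, 0), (255, 0), (258, 0), (261, 0), (264, 0), (267, 0), (270, 0), (273, 0), (276, 0), (279, 0), (282, 0), (285, 0), (288, 0), (291, 0), (294, 0), (297, 0), (300, 0), (303, 0), (306, 0), (309, 0), (312, 0), (315, 0), (318, 0), (321, 0), (324, 0)]
rim [(36, 232), (40, 229), (64, 103), (68, 571), (72, 410), (76, 309), (80, 284), (84, 277), (88, 285), (92, 317), (96, 390), (100, 657), (104, 311), (108, 689), (112, 460), (116, 401), (120, 370), (124, 384), (128, 412), (132, 480), (136, 366)]
base [(21, 4), (24, 8), (27, 22), (30, 63), (45, 2), (48, 1), (105, 2)]
tcp 0.609477457162392 0.03149052975209602 -0.008592936351597483
```

View pics/w8.png

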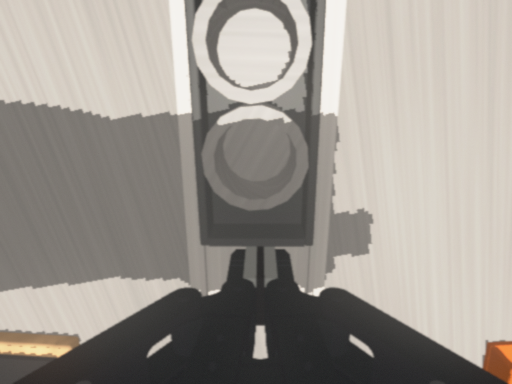

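Request:
step_arm([
  {"x": 0.1,"y": 0.3,"z": 0,"twist": 0,"jaw": 0},
  {"x": 0.1,"y": 0.5,"z": 0,"twist": 0,"jaw": 0},
  {"x": 0.15,"y": 0.7,"z": 0,"twist": 0,"jaw": 0},
  {"x": 0.15,"y": 0.7,"z": 0,"twist": 0,"jaw": 0},
  {"x": 0.15,"y": 0.7,"z": 0,"twist": 0,"jaw": 0},
])

```text
clock: 7.6
eef_pos: [0.6033, -0.0944, -0.0086]
tool_rot: [0.072, 0.708, -0.075, 0.699]
ft_force: [-1.9, -10.8, 2.7]
grip_width: -0.0002
```

```bash
python3 - <<'E'
from h import *
im,d,o=snap('wrist','w9');print(o['eef_pos'],o['ft_force'])
im,d,o=snap('scene','s9')
cv2.imwrite('pics/s9c.png',cv2.resize(im[150:280,170:330,::-1],None,fx=4.5,fy=4.5,interpolation=cv2.INTER_CUBIC))
E
python3 m2.py w9 | grep -v '^\[(576'|sed 's/(\(0\|3\|6\|9\|..\|...\), 0), //g'
```

```text
[ 0.60334485 -0.09436134 -0.00863241] [ -1.91215043 -10.81645524   2.65428955]
[(42, 162), (45, 253), (48, 720), (51, 314), (54, 112), (57, 117), (60, 116), (63, 124), (66, 124), (69, 115), (72, 134), (75, 272), (78, 191), (81, 169), (84, 158), (87, 145), (90, 151), (93, 160), (96, 161), (99, 153), (102, 169), (105, 162), (108, 184), (111, 171), (114, 182), (117, 191), (120, 208), (123, 193), (126, 186), (129, 190), (132, 183), (135, 211), (138, 253), (141, 299), (144, 337), (324, 0)]
rim [(40, 218), (44, 224), (48, 2), (68, 74), (72, 558), (76, 428), (80, 323), (84, 284), (88, 276), (92, 281), (96, 305), (100, 380), (104, 642), (108, 325), (112, 687), (116, 496), (120, 405), (124, 375), (128, 378), (132, 414), (136, 495), (140, 417)]
base [(24, 3), (27, 6), (30, 12), (33, 54), (36, 20), (51, 1), (57, 1), (111, 2)]
tcp 0.6096287211566025 0.035803469608198045 -0.008632413416638104
```

View pics/s9c.png

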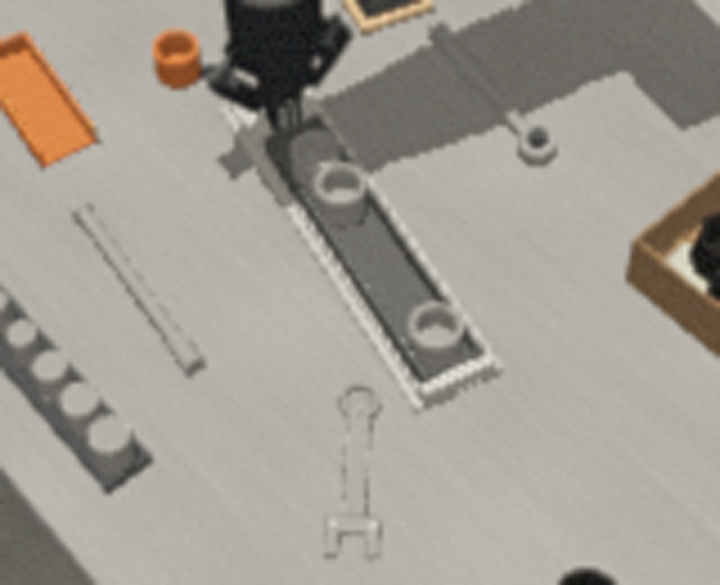

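Request:
step_arm([
  {"x": 0,"y": -0.8,"z": 0,"twist": 0,"jaw": 0},
  {"x": -0.1,"y": -0.8,"z": 1.5,"twist": 0,"jaw": 0},
  {"x": -0.1,"y": -0.8,"z": 1.6,"twist": 0,"jaw": 0},
  {"x": -0.1,"y": -0.8,"z": 1.6,"twist": 0,"jaw": 0},
  {"x": 0.0,"y": 0.6,"z": 1.6,"twist": 0,"jaw": 0},
  {"x": 0.2,"y": 1.4,"z": 1.6,"twist": 0,"jaw": 0},
  {"x": 0.3,"y": 2.0,"z": 1.6,"twist": 0,"jaw": 0},
  {"x": 0.4,"y": 2.5,"z": 1.6,"twist": 0,"jaw": 0},
  {"x": 0.5,"y": 3.0,"z": 1.6,"twist": 0,"jaw": 0},
  {"x": 0.5,"y": 3.2,"z": 1.6,"twist": 0,"jaw": 0},
])

```text
clock: 8.53
eef_pos: [0.6084, -0.0613, 0.0071]
tool_rot: [0.072, 0.708, -0.075, 0.699]
ft_force: [0.4, -1.1, -0.1]
grip_width: 0.0001
```

```bash
python3 - <<'E'
from h import *
im,d,o=snap('wrist','w10');print(o['eef_pos'],o['ft_force'])
E
python3 m2.py w10 | grep -v '^\[(576'|sed 's/(\(0\|3\|6\|9\|..\|...\), 0), //g'
```

```text
[ 0.60839038 -0.0612955   0.00705227] [ 0.37762983 -1.12824869 -0.05231618]
[(45, 16), (48, 113), (51, 98), (54, 75), (57, 83), (60, 82), (63, 76), (66, 84), (69, 83), (72, 84), (75, 91), (78, 85), (81, 93), (84, 203), (87, 165), (90, 147), (93, 121), (96, 115), (99, 118), (102, 108), (105, 100), (108, 114), (111, 122), (114, 128), (117, 145), (120, 113), (123, 154), (126, 171), (129, 151), (132, 142), (135, 126), (138, 125), (141, 133), (144, 145), (147, 150), (150, 162), (153, 178), (156, 143), (159, 149), (162, 155), (165, 153), (168, 158), (171, 161), (174, 173), (177, 153), (180, 177), (183, 29), (324, 0)]
rim [(76, 162), (80, 308), (84, 428), (88, 260), (92, 208), (96, 184), (100, 184), (104, 195), (108, 224), (112, 330), (116, 438), (120, 293), (124, 477), (128, 293), (132, 261), (136, 242), (140, 252), (144, 268), (148, 301), (152, 463), (156, 517), (160, 11)]
base [(-12, 23), (-9, 3), (-6, 5), (-3, 8), (0, 38), (3, 20), (114, 1), (156, 1), (159, 1), (162, 5), (165, 1), (168, 2), (171, 4), (174, 4), (177, 7), (180, 2), (183, 9), (186, 2)]
tcp 0.6075435425641975 0.0691869809733085 0.007052269501618989
```

View pics/w10.png

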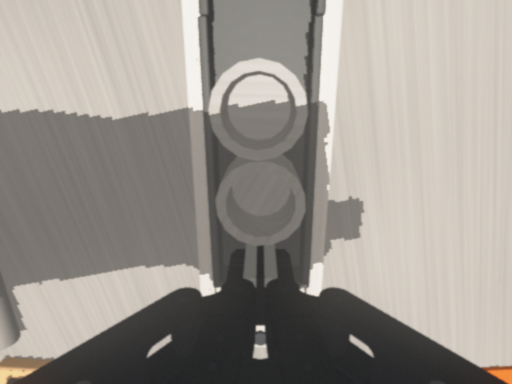

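Request:
step_arm([
  {"x": 0,"y": -0.2,"z": 0,"twist": 0,"jaw": 0},
  {"x": 0,"y": -0.2,"z": -0.8,"twist": 0,"jaw": 0},
  {"x": 0,"y": -0.2,"z": -1.3,"twist": 0,"jaw": 0},
  {"x": 0,"y": -0.2,"z": -1.3,"twist": 0,"jaw": 0},
  {"x": 0.1,"y": 0.3,"z": -1.3,"twist": 0,"jaw": 0},
  {"x": 0.15,"y": 0.7,"z": -1.3,"twist": 0,"jaw": 0},
  {"x": 0.2,"y": 1.1,"z": -1.3,"twist": 0,"jaw": 0},
  {"x": 0.3,"y": 1.6,"z": -1.3,"twist": 0,"jaw": 0},
  {"x": 0.4,"y": 2.1,"z": -1.3,"twist": 0,"jaw": 0},
  {"x": 0.5,"y": 2.6,"z": -1.3,"twist": 0,"jaw": 0},
])

```text
clock: 9.42
eef_pos: [0.6135, -0.0346, -0.0057]
tool_rot: [0.072, 0.708, -0.074, 0.699]
ft_force: [-0.1, -1.1, -0.4]
grip_width: 0.0006
```

Request:
step_arm([
  {"x": 0.15,"y": 0.5,"z": 0,"twist": 0,"jaw": 0},
  {"x": 0.25,"y": 1.0,"z": 0,"twist": 0,"jaw": 0},
  {"x": 0.35,"y": 1.5,"z": 0,"twist": 0,"jaw": 0},
  {"x": 0.45,"y": 2.0,"z": 0,"twist": 0,"jaw": 0},
  {"x": 0.6,"y": 2.6,"z": 0,"twist": 0,"jaw": 0},
])

```text
clock: 9.83
eef_pos: [0.6195, -0.0082, -0.0057]
tool_rot: [0.072, 0.708, -0.075, 0.699]
ft_force: [0.5, -1.7, -0.6]
grip_width: 0.0004
```

```bash
python3 - <<'E'
from h import *
im,d,o=snap('wrist','w11');print(o['eef_pos'],o['ft_force'])
E
python3 m2.py w11 | grep -v '^\[(576'|sed 's/(\(0\|3\|6\|9\|..\|...\), 0), //g'
```

```text
[ 0.61952134 -0.00823915 -0.00571981] [ 0.46303902 -1.74242263 -0.59927516]
[(105, 35), (108, 87), (111, 89), (114, 95), (117, 96), (120, 100), (123, 90), (126, 104), (129, 109), (132, 102), (135, 111), (138, 236), (141, 198), (144, 159), (147, 142), (150, 134), (153, 141), (156, 125), (159, 125), (162, 135), (165, 135), (168, 157), (171, 172), (174, 135), (177, 151), (180, 226), (183, 164), (186, 142), (189, 128), (192, 124), (195, 129), (198, 146), (201, 168), (204, 194), (207, 213), (210, 170), (213, 179), (216, 189), (219, 193), (222, 189), (225, 205), (228, 206), (231, 205), (234, 47), (324, 0)]
rim [(128, 211), (132, 186), (136, 428), (140, 408), (144, 275), (148, 241), (152, 223), (156, 212), (160, 241), (164, 302), (168, 521), (172, 357), (176, 560), (180, 447), (184, 339), (188, 298), (192, 303), (196, 314), (200, 352), (204, 419), (208, 716), (212, 290)]
base [(168, 1), (171, 1), (213, 2), (216, 3), (219, 4), (222, 6), (225, 9), (228, 8), (231, 7), (234, 8), (237, 10)]
tcp 0.6071636908663371 0.1233970422602767 -0.005719810273915105
```

View pics/w11.png

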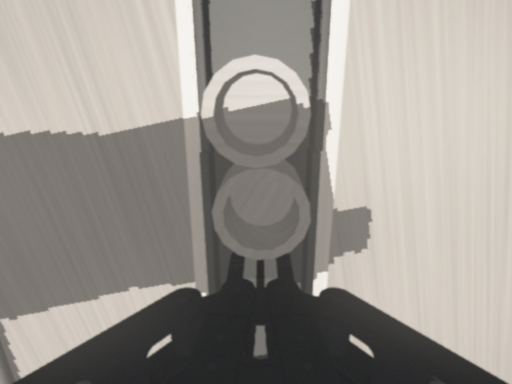

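Request:
step_arm([
  {"x": 0.15,"y": 0.5,"z": 0,"twist": 0,"jaw": 0},
  {"x": 0.25,"y": 1.0,"z": 0,"twist": 0,"jaw": 0},
  {"x": 0.35,"y": 1.5,"z": 0,"twist": 0,"jaw": 0},
  {"x": 0.45,"y": 2.0,"z": 0,"twist": 0,"jaw": 0},
  {"x": 0.55,"y": 2.5,"z": 0,"twist": 0,"jaw": 0},
  {"x": 0.65,"y": 3.0,"z": 0,"twist": 0,"jaw": 0},
  {"x": 0.75,"y": 3.5,"z": 0,"twist": 0,"jaw": 0},
  {"x": 0.85,"y": 3.9,"z": 0,"twist": 0,"jaw": 0},
  {"x": 0.95,"y": 4.3,"z": 0,"twist": 0,"jaw": 0},
  {"x": 1.0,"y": 4.6,"z": 0,"twist": 0,"jaw": 0},
])

```text
clock: 10.72
eef_pos: [0.6302, 0.0395, -0.0056]
tool_rot: [0.072, 0.708, -0.074, 0.699]
ft_force: [0.4, -2.6, 0.1]
grip_width: 0.0002
```

```bash
python3 - <<'E'
from h import *
im,d,o=snap('wrist','w12');print(o['eef_pos'],o['ft_force'])
E
python3 m2.py w12 | grep -v '^\[(576'|sed 's/(\(0\|3\|6\|9\|..\|...\), 0), //g'
```

```text
[ 0.63016564  0.0394875  -0.0056085 ] [ 0.36386984 -2.60828456  0.07291915]
[(153, 12), (156, 83), (159, 87), (162, 91), (165, 95), (168, 96), (171, 96), (174, 105), (177, 101), (180, 107), (183, 107), (186, 166), (189, 251), (192, 158), (195, 136), (198, 130), (201, 123), (204, 140), (207, 119), (210, 124), (213, 135), (216, 155), (219, 168), (222, 138), (225, 141), (228, 236), (231, 171), (234, 151), (237, 131), (240, 118), (243, 129), (246, 141), (249, 137), (252, 191), (255, 201), (258, 206), (261, 179), (264, 211), (267, 203), (270, 192), (273, 193), (276, 217), (279, 226), (282, 132), (324, 0)]
rim [(176, 160), (180, 168), (184, 358), (188, 468), (192, 281), (196, 238), (200, 219), (204, 220), (208, 230), (212, 278), (216, 482), (220, 425), (224, 468), (228, 517), (232, 343), (236, 306), (240, 295), (244, 305), (248, 334), (252, 401), (256, 678), (260, 453), (264, 679), (268, 617), (272, 432), (276, 381), (280, 22)]
base [(261, 2), (264, 2), (267, 2)]
tcp 0.6074391018772481 0.17229549378743247 -0.005608504129777259
```

View pics/w12.png

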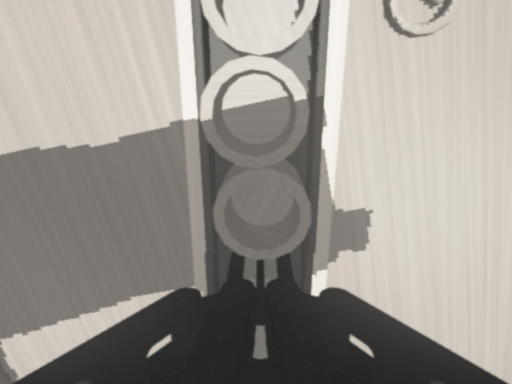

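Piston3's rear edge is at 184 mm, with the mouth at about 178 mm, so it is inside. I'll retreat and check.

Request:
step_arm([
  {"x": -0.2,"y": -1.0,"z": 0,"twist": 0,"jaw": 0},
  {"x": -0.2,"y": -1.0,"z": 2,"twist": 0,"jaw": 0},
  {"x": -0.2,"y": -1.0,"z": 5,"twist": 0,"jaw": 0},
  {"x": -0.8,"y": -4,"z": 8,"twist": 0,"jaw": 0},
  {"x": -1.5,"y": -7,"z": 11,"twist": 0,"jaw": 8.5},
  {"x": -2.2,"y": -10,"z": 14,"twist": 0,"jaw": 8.5},
  {"x": -2.6,"y": -12,"z": 15,"twist": 0,"jaw": 8.5},
  {"x": -2.6,"y": -12,"z": 15,"twist": 0,"jaw": 8.5},
  {"x": -2.6,"y": -12,"z": 15,"twist": 0,"jaw": 8.5},
])

```text
clock: 11.52
eef_pos: [0.6046, -0.0817, 0.1457]
tool_rot: [0.073, 0.706, -0.074, 0.7]
ft_force: [-0.0, 0.8, 0.1]
grip_width: 0.0603
```

```bash
python3 - <<'E'
from h import *
im,d,o=snap('wrist','w13');print(o['eef_pos'],o['ft_force'],o['joint_vel'].round(2))
E
python3 m2.py w13 |sed 's/(\(0\|3\|6\|9\|..\|...\), 0), //g'
```

```text
[ 0.6046086  -0.08171821  0.14573382] [-0.00446902  0.79576875  0.07793801] [ 0.04  0.04 -0.04 -0.01  0.    0.01]
[(45, 60), (48, 181), (51, 51), (54, 30), (57, 28), (60, 27), (63, 31), (66, 31), (69, 29), (72, 27), (75, 31), (78, 33), (81, 33), (84, 31), (87, 31), (90, 28), (93, 31), (96, 28), (99, 31), (102, 32), (105, 37), (108, 33), (111, 38), (114, 31), (117, 40), (120, 34), (123, 33), (126, 34), (129, 29), (132, 39), (135, 36), (138, 40), (141, 39), (144, 36), (147, 38), (150, 39), (153, 38), (156, 39), (159, 42), (162, 39), (165, 39), (168, 45), (171, 41), (174, 40), (177, 41), (180, 43), (183, 68), (186, 63), (189, 54), (192, 46), (324, 0)]
[(580, 92), (582, 427), (584, 365), (630, 430), (632, 302), (634, 2), (638, 0)]
rim [(184, 137), (188, 133)]
base [(-12, 58), (-9, 61), (-6, 46), (-3, 62), (0, 78), (3, 74), (6, 77), (9, 85), (12, 81), (15, 75), (18, 81), (21, 84), (24, 86), (27, 78), (30, 80), (33, 82), (36, 85), (39, 54), (48, 1), (51, 1), (57, 1), (69, 2), (72, 1), (75, 1), (78, 1), (87, 3), (90, 2), (93, 2), (96, 2), (99, 3), (102, 4), (105, 1), (108, 3), (111, 1), (114, 3), (117, 2), (120, 3), (123, 4), (126, 3), (129, 2), (132, 4), (135, 1), (138, 2), (141, 2), (144, 3), (147, 3), (150, 2), (153, 3), (156, 1), (159, 3), (162, 3), (168, 2), (171, 4), (174, 2), (177, 3), (180, 3), (183, 1)]
tcp 0.6081811155392796 0.048426869099141276 0.14573382321650444
```

View pics/w13.png

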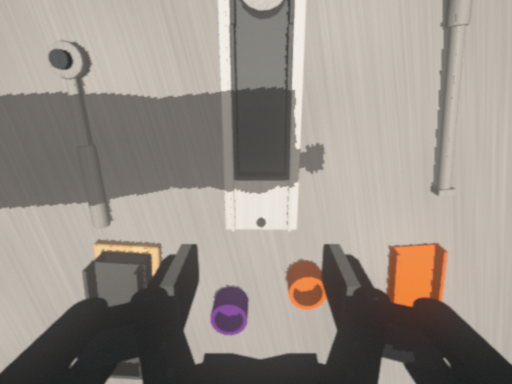

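Request:
step_arm([
  {"x": -3,"y": -2.6,"z": 2,"twist": 0,"jaw": 8.5},
  {"x": -6,"y": -5.2,"z": 3,"twist": 0,"jaw": 8.5},
  {"x": -9,"y": -8,"z": 4,"twist": 0,"jaw": 8.5},
  {"x": -12,"y": -10.5,"z": 4,"twist": 0,"jaw": 8.5},
  {"x": -15,"y": -13,"z": 4,"twist": 0,"jaw": 8.5},
  {"x": -18,"y": -16,"z": 4,"twist": 0,"jaw": 8.5},
  {"x": -19,"y": -17,"z": 4,"twist": 0,"jaw": 8.5},
  {"x": -19,"y": -17,"z": 4,"twist": 0,"jaw": 8.5},
  {"x": -19,"y": -17,"z": 4,"twist": 0,"jaw": 8.5},
  {"x": -19,"y": -17,"z": 4,"twist": 0,"jaw": 8.5},
])

```text
clock: 12.4
eef_pos: [0.4144, -0.2493, 0.1834]
tool_rot: [0.073, 0.708, -0.072, 0.699]
ft_force: [0.2, 0.3, 0.2]
grip_width: 0.0849
```

Run:
```python
from h import *
im,d,o=snap('wrist','w14');print(o['eef_pos'],o['joint_vel'].round(2))
P=cloud('wrist',d,o)
s=(P[...,2]>.044)&(P[...,2]<.056)&(np.hypot(P[...,0]-.426,P[...,1]+.2)<.09)
A=P[s][:,:2].astype(np.float32)
print(len(A),np.median(P[s][:,2]),cv2.minAreaRect(A))
im,d,o=snap('top','t14');P=cloud('top',d)
s=(P[...,2]>.044)&(P[...,2]<.056)&(np.hypot(P[...,0]-.426,P[...,1]+.2)<.09)
A=P[s][:,:2].astype(np.float32); print(len(A),cv2.minAreaRect(A) if len(A) else '')
cv2.imwrite('pics/t14c.png',cv2.resize(im[140:280,175:365,::-1],None,fx=4.2,fy=4.2,interpolation=cv2.INTER_CUBIC))
```

```text
[ 0.41440633 -0.24929205  0.18340254] [ 0.02  0.    0.01  0.   -0.01 -0.  ]
1629 0.04986467616827453 ((0.4278737008571625, -0.19898256659507751), (0.13089069724082947, 0.05218464881181717), 74.31668090820312)
180 ((0.42634648084640503, -0.19921793043613434), (0.12980760633945465, 0.05157153680920601), 74.3326416015625)
```

View pics/w14.png

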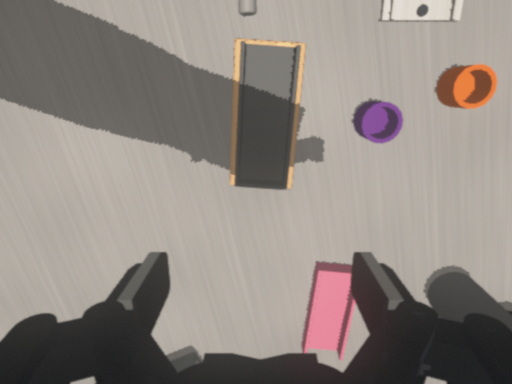

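View pics/t14c.png

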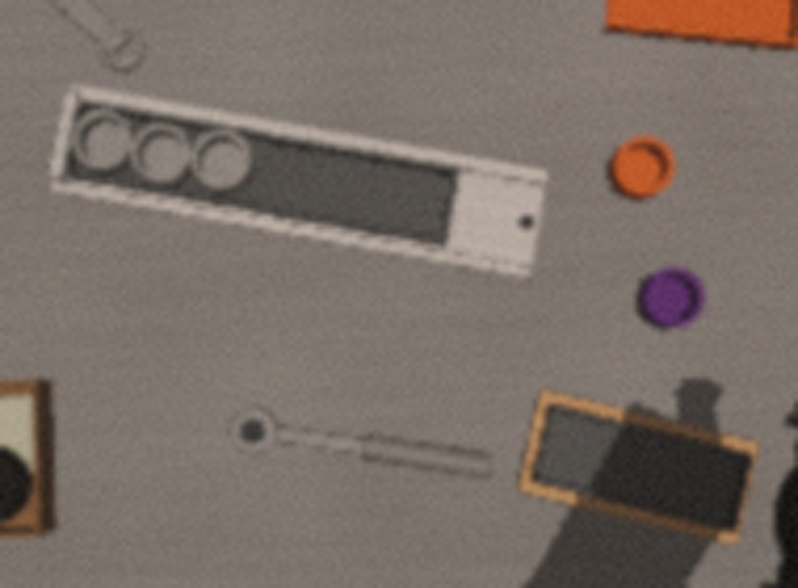

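The top view shows all three pistons in the receiver. The pile's top tray is at (0.428, -0.199), angle 74.3°, measuring 131×52 mm, which matches the given size. Next I grasp the emptied tray at its middle.

Request:
step_arm([
  {"x": 2.6,"y": 2.9,"z": 0,"twist": 0,"jaw": 8.5},
  {"x": 5.2,"y": 5.8,"z": 0,"twist": 0,"jaw": 8.5},
  {"x": 7.8,"y": 8.7,"z": 0,"twist": 0,"jaw": 8.5},
  {"x": 10.4,"y": 11.6,"z": 0,"twist": 0,"jaw": 8.5},
  {"x": 13,"y": 14.5,"z": -1,"twist": 0,"jaw": 8.5},
  {"x": 15.6,"y": 17.4,"z": -3,"twist": 0,"jaw": 8.5},
  {"x": 18.2,"y": 20.3,"z": -6,"twist": 0,"jaw": 8.5},
  {"x": 20.3,"y": 23,"z": -9,"twist": 0,"jaw": 8.5},
  {"x": 20.3,"y": 23,"z": -12,"twist": 0,"jaw": 8.5},
  {"x": 20.3,"y": 23,"z": -14,"twist": 0,"jaw": 8.5},
])

```text
clock: 13.33
eef_pos: [0.6176, -0.0142, 0.0386]
tool_rot: [0.07, 0.71, -0.07, 0.698]
ft_force: [-0.1, -0.6, -1.0]
grip_width: 0.0854
```

```bash
python3 - <<'E'
from h import *
im,d,o=snap('wrist','w15');print(o['eef_pos'],o['tool_rot'],o['joint_vel'].round(2))
E
python3 m2.py w15 |tail -1
```

```text
[ 0.61763469 -0.01415102  0.03856742] [ 0.06982305  0.70958453 -0.06964689  0.69768463] [-0.04  0.19 -0.32 -0.46 -0.02 -0.02]
tcp 0.6065743619547488 0.11721946905798669 0.0385674198142719
```

View pics/w15.png

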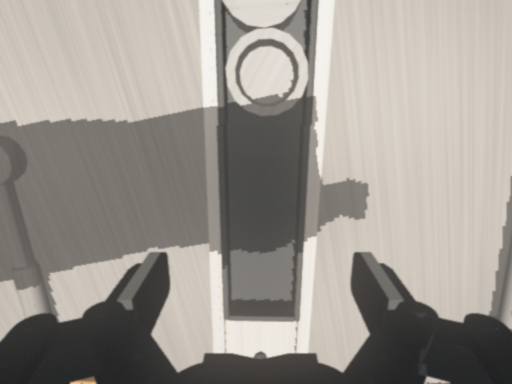

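Request:
step_arm([
  {"x": 0,"y": -0.5,"z": -1.5,"twist": -1,"jaw": 8.5},
  {"x": 0,"y": -0.5,"z": -3,"twist": -1,"jaw": 8.5},
  {"x": 0,"y": -0.5,"z": -4,"twist": -1,"jaw": 8.5},
  {"x": 0,"y": -0.5,"z": -5,"twist": -1,"jaw": 8.5},
  {"x": 0,"y": -0.5,"z": -5,"twist": -1,"jaw": 8.5},
  {"x": 0,"y": -0.5,"z": -5,"twist": -1,"jaw": 6.5},
  {"x": 0,"y": -0.5,"z": -5,"twist": -1,"jaw": 5.6},
  {"x": 0,"y": -0.5,"z": -5,"twist": -1,"jaw": 5.6},
  {"x": 0,"y": -0.5,"z": -5,"twist": -1,"jaw": 5.6},
])

```text
clock: 14.13
eef_pos: [0.6148, -0.0205, -0.0138]
tool_rot: [0.076, 0.711, -0.077, 0.695]
ft_force: [0.1, -0.2, 0.0]
grip_width: 0.0558
```

```bash
python3 - <<'E'
from h import *
im,d,o=snap('wrist','w16');print(o['eef_pos'],o['tool_rot'],o['ft_force'])
ci=bot.camera_info('wrist');K=ci['camera_matrix'];M=np.array(ci['mount'])
v,u=np.mgrid[:384,:512]
P=np.stack([(u-K[0,2])/K[0,0]*d,(v-K[1,2])/K[1,1]*d,d],-1)@M[:3,:3].T+M[:3,3]
for sg in (1,-1):
  for lo in np.arange(-.06,0,.004):
    m=(d>0)&(P[...,0]>lo)&(P[...,0]<lo+.004)&(sg*P[...,2]>.0265)&(sg*P[...,2]<.06)&(P[...,1]>-.02)&(P[...,1]<.013)
    if m.sum():print(sg,lo.round(3),m.sum(),np.percentile(P[m][:,1:],[2,98],axis=0).round(4).tolist())
E
python3 m2.py w16 |tail -1
```

```text
[ 0.61480359 -0.02052953 -0.01380298] [ 0.07619453  0.7108174  -0.07660623  0.69502842] [ 0.05408394 -0.20287734  0.04060951]
1 -0.06 273 [[-0.0096, 0.028], [0.0119, 0.0417]]
1 -0.056 270 [[-0.0095, 0.0281], [0.0118, 0.0413]]
1 -0.052 235 [[-0.0093, 0.0281], [0.0119, 0.0414]]
1 -0.048 234 [[-0.0097, 0.0281], [0.0119, 0.0416]]
1 -0.044 325 [[-0.0186, 0.0266], [0.0118, 0.0409]]
1 -0.04 204 [[-0.0175, 0.0269], [0.012, 0.0411]]
1 -0.036 71 [[0.0068, 0.029], [0.0117, 0.0402]]
1 -0.032 11 [[0.0108, 0.0297], [0.0115, 0.0345]]
1 -0.028 28 [[0.0085, 0.0309], [0.0128, 0.0325]]
1 -0.024 142 [[0.0046, 0.0337], [0.0129, 0.0391]]
1 -0.02 76 [[-0.0176, 0.0347], [0.0126, 0.0597]]
1 -0.016 1347 [[-0.0169, 0.0414], [0.0125, 0.0598]]
-1 -0.06 272 [[-0.0097, -0.0408], [0.0118, -0.0275]]
-1 -0.056 268 [[-0.0094, -0.041], [0.0118, -0.0275]]
-1 -0.052 241 [[-0.0097, -0.0409], [0.0118, -0.0275]]
-1 -0.048 227 [[-0.0093, -0.0407], [0.0117, -0.0275]]
-1 -0.044 211 [[-0.0095, -0.0409], [0.0117, -0.0275]]
-1 -0.04 185 [[-0.0089, -0.0407], [0.0117, -0.0276]]
-1 -0.036 152 [[-0.0098, -0.0395], [0.0116, -0.0276]]
-1 -0.032 78 [[-0.0092, -0.0333], [0.0113, -0.0276]]
-1 -0.028 104 [[-0.0192, -0.028], [0.0118, -0.0268]]
-1 -0.024 55 [[-0.0192, -0.0341], [0.0125, -0.027]]
-1 -0.02 175 [[-0.0193, -0.0345], [0.0128, -0.0291]]
-1 -0.016 1465 [[-0.0168, -0.0595], [0.0125, -0.037]]
-1 -0.012 107 [[-0.0173, -0.0598], [0.0126, -0.0404]]
tcp 0.6051611003897805 0.11038549692053251 -0.013802977038140707
```

View pics/w16.png

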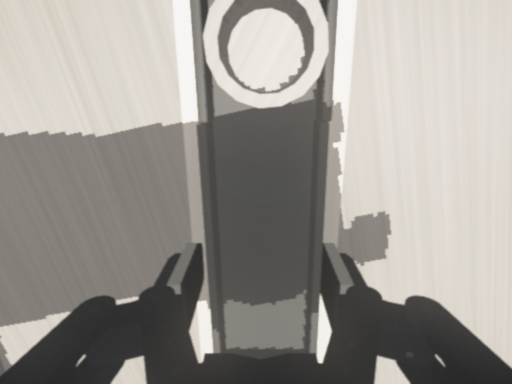

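Request:
step_arm([
  {"x": 0.25,"y": 0,"z": -0.15,"twist": 0,"jaw": 5.6},
  {"x": 0.25,"y": 0,"z": -0.15,"twist": 0,"jaw": 5.6},
  {"x": 0.25,"y": 0,"z": -0.15,"twist": 0,"jaw": 4.5},
  {"x": 0.25,"y": 0,"z": -0.15,"twist": 0,"jaw": 4.5},
  {"x": 0.25,"y": 0,"z": -0.15,"twist": 0,"jaw": 4.5},
  {"x": 0.25,"y": 0,"z": -0.15,"twist": 0,"jaw": 4.5},
  {"x": 0.25,"y": 0,"z": -0.15,"twist": 0,"jaw": 4.5},
])

```text
clock: 14.77
eef_pos: [0.6181, -0.0206, -0.0142]
tool_rot: [0.076, 0.71, -0.077, 0.696]
ft_force: [-1.0, 0.5, 5.0]
grip_width: 0.0502
```

Request:
step_arm([
  {"x": -0.05,"y": -0.2,"z": 0.4,"twist": 0,"jaw": 4.5},
  {"x": -0.05,"y": -0.2,"z": 1,"twist": 0,"jaw": 4.5},
  {"x": -0.05,"y": -0.2,"z": 2,"twist": 0,"jaw": 4.5},
  {"x": -0.05,"y": -0.2,"z": 3,"twist": 0,"jaw": 4.5},
  {"x": -0.05,"y": -0.2,"z": 4.5,"twist": 0,"jaw": 4.5},
  {"x": -0.05,"y": -0.2,"z": 6,"twist": 0,"jaw": 4.5},
  {"x": -0.05,"y": -0.2,"z": 6,"twist": 0,"jaw": 4.5},
])

```text
clock: 15.35
eef_pos: [0.6205, -0.0227, 0.0501]
tool_rot: [0.076, 0.708, -0.076, 0.698]
ft_force: [0.8, -0.2, -1.1]
grip_width: 0.0506
```

Run:
```python
from h import *
im,d,o=snap('wrist','w17');print(o['eef_pos'],o['tool_rot'],o['ft_force'],o['grip_width'])
im,d,o=snap('scene','s17')
cv2.imwrite('pics/s17c.png',cv2.resize(im[120:280,150:350,::-1],None,fx=3.7,fy=3.7,interpolation=cv2.INTER_CUBIC))
```

```text
[ 0.62046918 -0.02273125  0.05006839] [ 0.07645921  0.70769378 -0.07649991  0.69819143] [ 0.82144671 -0.18074864 -1.1295069 ] 0.05059340330953307
```

View pics/w17.png

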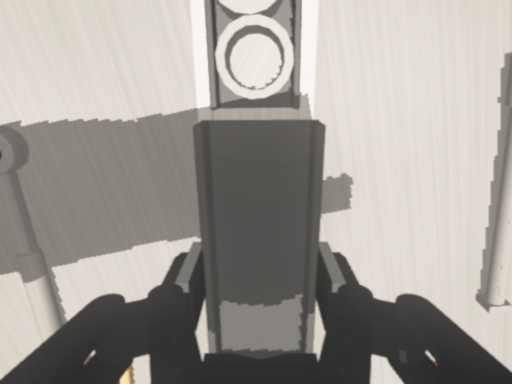

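View pics/s17c.png

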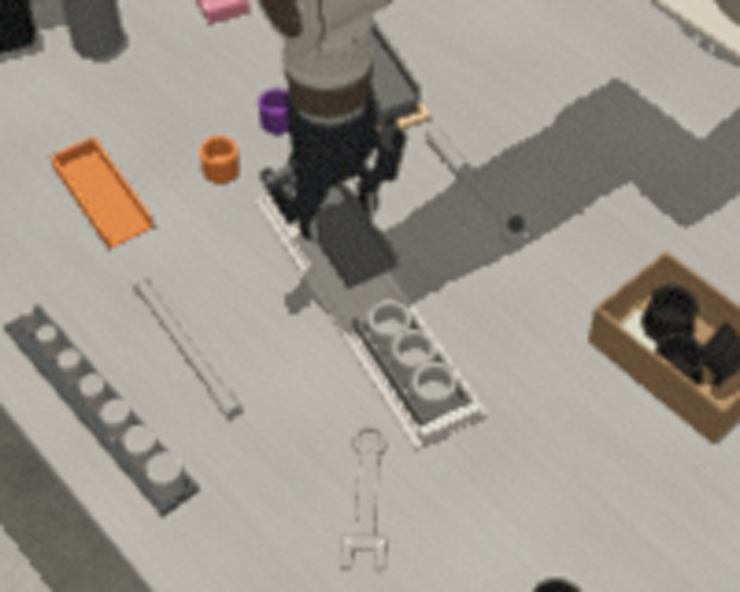

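```bash
cat > tr.py <<'E'
from h import *
from scipy.spatial.transform import Rotation as R
import sys
fn=sys.argv[1]
ci=bot.camera_info('wrist');K=ci['camera_matrix'];M=np.array(ci['mount'])
z=np.load(f'pics/{fn}.npz');d=z['d'];v,u=np.mgrid[:384,:512]
P=np.stack([(u-K[0,2])/K[0,0]*d,(v-K[1,2])/K[1,1]*d,d],-1)@M[:3,:3].T+M[:3,3]
# wall tops: tool |z| 21.5..27, y .014..0.08
for lo in np.arange(-.04,.09,.01):
    r=[]
    for sg in (1,-1):
        m=(d>0)&(P[...,0]>-.045)&(P[...,0]<.005)&(sg*P[...,2]>.019)&(sg*P[...,2]<.031)&(P[...,1]>lo)&(P[...,1]<lo+.01)
        q=P[m]
        if len(q)>5:
            top=np.percentile(q[:,0],5);k=q[:,0]<top+.003
            r.append((k.sum(),top.round(4),(q[k,2].min()).round(4),q[k,2].max().round(4)))
    print(lo.round(3),r)
m=(d>0)&(P[...,0]>-.045)&(P[...,0]<.005)&(abs(P[...,2])<.027)&(P[...,1]>.03)
print('mouth y',np.percentile(P[m][:,1],[90,98,99.5]))
Mr=R.from_quat(z['q']).as_matrix();print('jaw yaw',np.degrees(np.arctan2(Mr[1,2],Mr[0,2])),'tool x',Mr[:,0].round(4),z['p'])
E
python3 tr.py w17
```

```text
-0.04 [(np.int64(136), np.float64(-0.0413), np.float64(0.0222), np.float64(0.0263)), (np.int64(142), np.float64(-0.0404), np.float64(-0.0256), np.float64(-0.0215))]
-0.03 [(np.int64(154), np.float64(-0.0413), np.float64(0.0223), np.float64(0.0263)), (np.int64(151), np.float64(-0.0404), np.float64(-0.0256), np.float64(-0.0216))]
-0.02 [(np.int64(163), np.float64(-0.0414), np.float64(0.0221), np.float64(0.0261)), (np.int64(155), np.float64(-0.0404), np.float64(-0.0257), np.float64(-0.0216))]
-0.01 [(np.int64(168), np.float64(-0.043), np.float64(0.022), np.float64(0.0257)), (np.int64(79), np.float64(-0.0432), np.float64(-0.0253), np.float64(-0.0217))]
0.0 [(np.int64(187), np.float64(-0.0427), np.float64(0.022), np.float64(0.0258)), (np.int64(98), np.float64(-0.0431), np.float64(-0.0252), np.float64(-0.0218))]
0.01 [(np.int64(218), np.float64(-0.0433), np.float64(0.0219), np.float64(0.031)), (np.int64(117), np.float64(-0.0433), np.float64(-0.0308), np.float64(-0.022))]
0.02 [(np.int64(208), np.float64(-0.0416), np.float64(0.0217), np.float64(0.0258)), (np.int64(204), np.float64(-0.0407),
[... 154 characters left out ...]
(-0.0408), np.float64(-0.0262), np.float64(-0.0219))]
0.04 [(np.int64(243), np.float64(-0.0417), np.float64(0.0217), np.float64(0.026)), (np.int64(241), np.float64(-0.0408), np.float64(-0.0262), np.float64(-0.022))]
0.05 [(np.int64(258), np.float64(-0.0418), np.float64(0.0216), np.float64(0.0258)), (np.int64(250), np.float64(-0.0409), np.float64(-0.0263), np.float64(-0.0221))]
0.06 [(np.int64(197), np.float64(-0.0416), np.float64(0.0215), np.float64(0.0257)), (np.int64(186), np.float64(-0.0408), np.float64(-0.0263), np.float64(-0.0221))]
0.07 []
0.08 []
mouth y [0.06391717 0.0665137  0.06692452]
jaw yaw -12.41919547028566 tool x [-0.0134  0.0014 -0.9999] [ 0.62046918 -0.02273125  0.05006839]
```

Request:
step_arm([
  {"x": -1,"y": -0.9,"z": 2,"twist": 0,"jaw": 4.5},
  {"x": -3.5,"y": -3.2,"z": 3,"twist": -1,"jaw": 4.5},
  {"x": -6,"y": -5.5,"z": 3,"twist": -2,"jaw": 4.5},
  {"x": -8.5,"y": -7.8,"z": 3,"twist": -3.2,"jaw": 4.5},
  {"x": -11,"y": -10.1,"z": 3,"twist": -3.2,"jaw": 4.5},
  {"x": -13.5,"y": -12.4,"z": 3,"twist": -3.2,"jaw": 4.5},
  {"x": -16,"y": -14.8,"z": 3,"twist": -3.2,"jaw": 4.5},
  {"x": -18.3,"y": -16.9,"z": 3,"twist": -3.2,"jaw": 4.5},
  {"x": -19.3,"y": -17.8,"z": 3,"twist": -3.2,"jaw": 4.5},
  {"x": -19.3,"y": -17.8,"z": 3,"twist": -3.2,"jaw": 4.5},
])

```text
clock: 16.28
eef_pos: [0.422, -0.2019, 0.076]
tool_rot: [0.098, 0.708, -0.097, 0.693]
ft_force: [0.5, 0.3, -1.3]
grip_width: 0.0507
```

Request:
step_arm([
  {"x": 0,"y": 0,"z": -1,"twist": 0,"jaw": 4.5},
  {"x": 0,"y": 0,"z": -2,"twist": 0,"jaw": 4.5},
  {"x": 0,"y": 0,"z": -2.6,"twist": 0,"jaw": 4.5},
  {"x": 0,"y": 0,"z": -3,"twist": 0,"jaw": 4.5},
  {"x": 0,"y": 0,"z": -3,"twist": 0,"jaw": 4.5},
])

```text
clock: 16.7
eef_pos: [0.4216, -0.201, 0.0447]
tool_rot: [0.098, 0.709, -0.097, 0.692]
ft_force: [-0.4, -0.8, -1.0]
grip_width: 0.0505
```

```bash
python3 - <<'E'
from h import *
im,d,o=snap('wrist','w18');print(o['eef_pos'],o['tool_rot'],o['ft_force'],o['grip_width'])
im,d,o=snap('scene','s18')
cv2.imwrite('pics/s18c.png',cv2.resize(im[90:210,180:340,::-1],None,fx=4.6,fy=4.6,interpolation=cv2.INTER_CUBIC))
E
python3 tr.py w18
```

```text
[ 0.42158607 -0.20100286  0.04474576] [ 0.09770336  0.70870168 -0.09683356  0.69196766] [-0.38842398 -0.84308471 -0.99559572] 0.05047708743544117
-0.04 [(np.int64(143), np.float64(-0.0414), np.float64(0.0221), np.float64(0.0263)), (np.int64(143), np.float64(-0.0405), np.float64(-0.0255), np.float64(-0.0214))]
-0.03 [(np.int64(151), np.float64(-0.0415), np.float64(0.0222), np.float64(0.0263)), (np.int64(147), np.float64(-0.0405), np.float64(-0.0257), np.float64(-0.0216))]
-0.02 [(np.int64(162), np.float64(-0.0416), np.float64(0.0221), np.float64(0.0262)), (np.int64(158), np.float64(-0.0405), np.float64(-0.0257), np.float64(-0.0215))]
-0.01 [(np.int64(165), np.float64(-0.0431), np.float64(0.0221), np.float64(0.0258)), (np.int64(123), np.float64(-0.0428), np.float64(-0.0253), np.float64(-0.022))]
0.0 [(np.int64(189), np.float64(-0.0427), np.float64(0.022), np.float64(0.0256)), (np.int64(155), np.float64(-0.0425), np.float64(-0.0255), np.float64(-0.0218))]
0.01 [(np.int64(250), np.float64(-0.0428), np.float64(0.0219), np.float64(0.0309)), (np.int64(117), np.float64(-0.0434), np.float64(-
[... 304 characters left out ...]
0.0408), np.float64(-0.0261), np.float64(-0.0219))]
0.04 [(np.int64(243), np.float64(-0.0417), np.float64(0.0216), np.float64(0.0258)), (np.int64(241), np.float64(-0.0408), np.float64(-0.0263), np.float64(-0.022))]
0.05 [(np.int64(260), np.float64(-0.0418), np.float64(0.0215), np.float64(0.0259)), (np.int64(256), np.float64(-0.0408), np.float64(-0.0264), np.float64(-0.0221))]
0.06 [(np.int64(201), np.float64(-0.0417), np.float64(0.0215), np.float64(0.0257)), (np.int64(186), np.float64(-0.0408), np.float64(-0.0265), np.float64(-0.0221))]
0.07 []
0.08 []
mouth y [0.06424227 0.06670717 0.06710817]
jaw yaw -15.815664167938444 tool x [-0.0233  0.0045 -0.9997] [ 0.42158607 -0.20100286  0.04474576]
```

View pics/s18c.png

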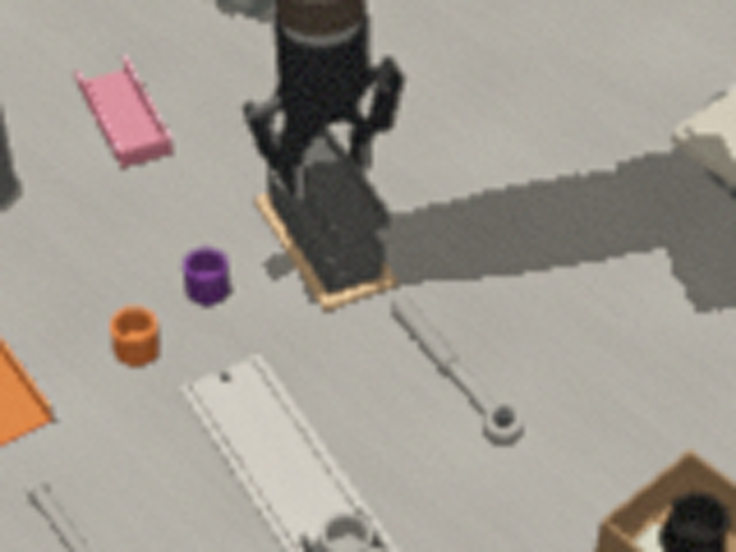

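View pics/w18.png

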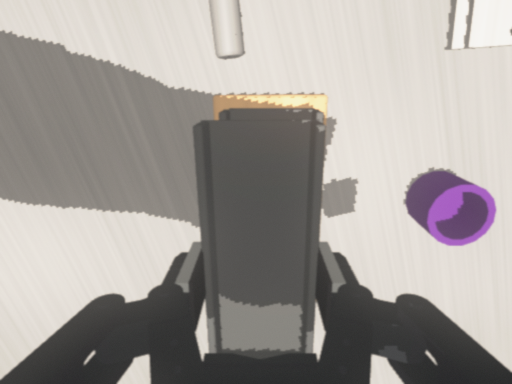

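Request:
step_arm([
  {"x": 0.5,"y": 0.05,"z": -0.4,"twist": 0,"jaw": 4.5},
  {"x": 0.5,"y": 0.05,"z": -0.8,"twist": 0,"jaw": 4.5},
  {"x": 0.5,"y": 0.05,"z": -0.8,"twist": 0,"jaw": 4.5},
  {"x": 0.5,"y": 0.05,"z": -0.8,"twist": 0,"jaw": 4.5},
])

```text
clock: 17.13
eef_pos: [0.4272, -0.2008, 0.0376]
tool_rot: [0.097, 0.708, -0.097, 0.692]
ft_force: [-0.3, -0.4, -1.1]
grip_width: 0.0505
```

Run:
```python
from h import *
from scipy.spatial.transform import Rotation as R
o=bot.get_obs();M=R.from_quat(o['tool_rot']).as_matrix();print(o['eef_pos'],o['ft_force'],'tray centre',np.array(o['eef_pos'])+M@[-.031,.0016,0],M[:,0].round(4),np.degrees(np.arctan2(M[1,2],M[0,2])))
```

```text
[ 0.4272023  -0.20080328  0.03757321] [-0.32145286 -0.41935437 -1.13373908] tray centre [ 0.428323   -0.19938179  0.06856165] [-0.0221  0.0038 -0.9997] -15.80922947970433
```

Request:
step_arm([
  {"x": 0,"y": 0,"z": -0.3,"twist": 0,"jaw": 4.5},
  {"x": 0,"y": 0,"z": -0.6,"twist": 0,"jaw": 4.5},
  {"x": 0,"y": 0,"z": -0.75,"twist": 0,"jaw": 4.5},
  {"x": 0,"y": 0,"z": -0.85,"twist": 0,"jaw": 4.5},
  {"x": 0,"y": 0,"z": -0.85,"twist": 0,"jaw": 4.5},
])

```text
clock: 17.55
eef_pos: [0.427, -0.2007, 0.0296]
tool_rot: [0.098, 0.708, -0.097, 0.692]
ft_force: [-1.7, 1.1, 4.5]
grip_width: 0.0505
```

Request:
step_arm([
  {"x": 0,"y": 0,"z": 0,"twist": 0,"jaw": 5.2},
  {"x": 0,"y": 0,"z": 0,"twist": 0,"jaw": 5.6},
  {"x": 0,"y": 0,"z": 0,"twist": 0,"jaw": 6.2},
  {"x": 0,"y": 0,"z": 0,"twist": 0,"jaw": 7},
  {"x": 0,"y": 0,"z": 0,"twist": 0,"jaw": 8},
  {"x": 0,"y": 0,"z": 0,"twist": 0,"jaw": 8},
])

```text
clock: 18.05
eef_pos: [0.4271, -0.2008, 0.0296]
tool_rot: [0.098, 0.708, -0.097, 0.692]
ft_force: [0.6, -0.2, 0.2]
grip_width: 0.0801
```

Run:
```python
from h import *
im,d,o=snap('wrist','w19');print(o['eef_pos'],o['ft_force'],o['grip_width'])
```

```text
[ 0.42707547 -0.20075322  0.02956707] [ 0.60839696 -0.16987786  0.23131117] 0.08014206020977521
```

View pics/w19.png

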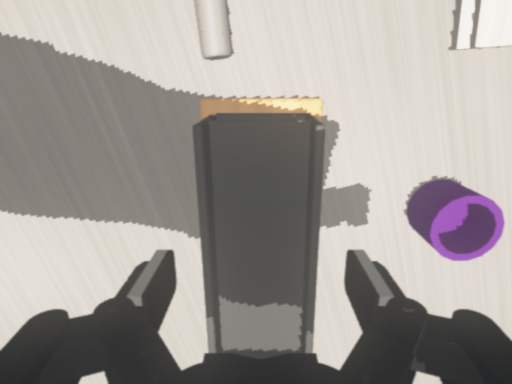

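The tray has been released and sits on the pile. I'll rise straight up, shift aside and check.

Request:
step_arm([
  {"x": 0,"y": 0,"z": 2,"twist": 0,"jaw": 8.5},
  {"x": 0,"y": 0,"z": 5,"twist": 0,"jaw": 8.5},
  {"x": 0,"y": 0,"z": 9,"twist": 0,"jaw": 8.5},
  {"x": 0,"y": 0,"z": 13,"twist": 0,"jaw": 8.5},
  {"x": -0.6,"y": -2.5,"z": 16,"twist": 0,"jaw": 8.5},
  {"x": -1.2,"y": -5,"z": 17,"twist": 0,"jaw": 8.5},
  {"x": -1.2,"y": -5,"z": 17,"twist": 0,"jaw": 8.5},
  {"x": -1.2,"y": -5,"z": 17,"twist": 0,"jaw": 8.5},
])

```text
clock: 18.77
eef_pos: [0.4153, -0.2519, 0.2004]
tool_rot: [0.098, 0.707, -0.098, 0.693]
ft_force: [-0.4, 0.4, -0.9]
grip_width: 0.0851
```

Run:
```python
from h import *
im,d,o=snap('wrist','w20');print(o['eef_pos'],o['joint_vel'].round(2))
P=cloud('wrist',d,o)
s=(P[...,2]>.064)&(P[...,2]<.076)&(np.hypot(P[...,0]-.426,P[...,1]+.2)<.09)
A=P[s];r=cv2.minAreaRect(A[:,:2].astype(np.float32));print(len(A),r)
B=np.c_[A[:,:2]-A[:,:2].mean(0),np.ones(len(A))];print('plane',np.linalg.lstsq(B,A[:,2],rcond=None)[0])
im,d,o=snap('top','t20');P=cloud('top',d)
cv2.imwrite('pics/t20c.png',cv2.resize(im[140:280,175:365,::-1],None,fx=4.2,fy=4.2,interpolation=cv2.INTER_CUBIC))
t=np.radians(77.75);ey=np.array([np.cos(t),np.sin(t)]);ex=np.array([ey[1],-ey[0]])
X=P[...,:2]@ex;Y=P[...,:2]@ey
s=(P[...,2]>.022)&(P[...,2]<.03)&(abs(X-.608)<.035)&(Y>.1)&(Y<.32);print('rec Y',np.percentile(Y[s],[0,2,98,100]))
s=(P[...,2]>.037)&(P[...,2]<.046)&(abs(X-.608)<.03)&(Y>.1)&(Y<.32);print('pist rim Y',np.percentile(Y[s],[0,2,98,100]),np.percentile(X[s],[1,99]))
```

```text
[ 0.41529921 -0.25186625  0.20035922] [ 0.03  0.02 -0.05 -0.    0.01  0.01]
1663 ((0.42783108353614807, -0.19955693185329437), (0.13128967583179474, 0.0522306002676487), 74.54536437988281)
plane [0.00174142 0.00083032 0.06960392]
rec Y [0.17780295 0.18361294 0.3166551  0.31788333]
pist rim Y [0.18464266 0.18722036 0.30108003 0.30249932] [0.58557591 0.62516013]
```

View pics/w20.png

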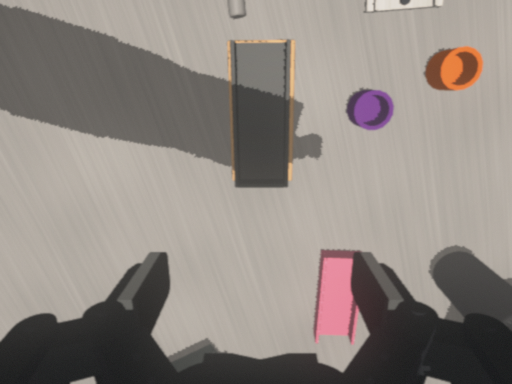

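View pics/t20c.png

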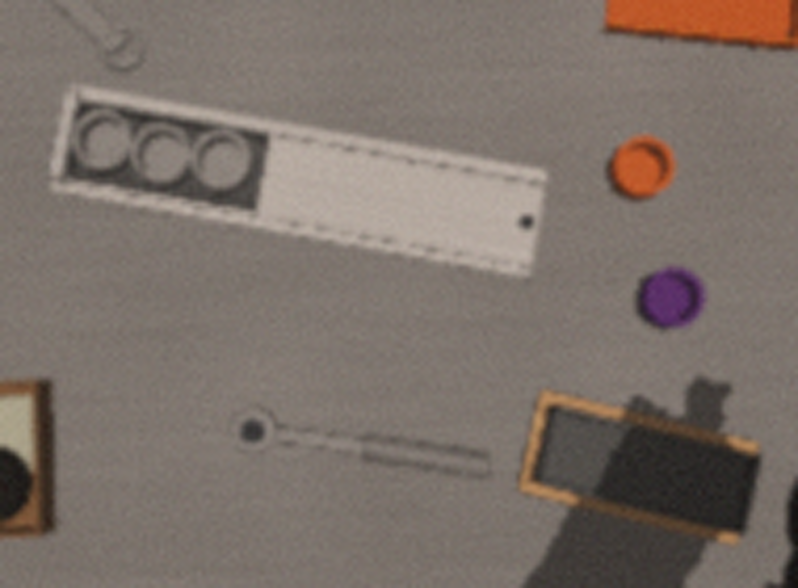

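```bash
python3 -c "
from workcell import bot
print(bot.job_done())"
```

```text
the job is handed in; nothing more can be done
None
```

The job is done and handed in at about 19 s of the 51 s allowed; no verdict is reported. I slid the two-piston tray against the other until both sat at the end stop, then pushed its two pistons across. I then lifted the empty tray onto the pile and moved the arm clear.

**Last checks:**
- **Full tray:** all three pistons stand inside it. The rearmost is about 6–7 mm inside the mouth. I took the tray as against the stop from a firm push reading of 11 N when it butted. The top view after the pistons went in looked the same.
- **Stacked tray:** its centre is about 0.6 mm and 0.2° from where I measured the pile's top tray. It is level, with its top at 69.6 mm (70 expected). The pile's own position was not measured again once it was covered.
- **Bystanders:** those in the last pictures look where they were. I did not measure them.

**What disagreed:** the shut fingertips sit about 25 mm above the reported TCP. Because of this my first two pushes passed over the tray's end wall. The first one slid piston3 about 9 mm inside its own tray. I corrected the height from depth images, and the rest went as intended.

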